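Load the last bracket on the jeweller's turning rack

ROBOT

A 6-joint arm with a two-finger parallel gripper is mounted at the origin on the work surface. World frame = base frame: x ahead of the robot, y to its left, z up, the work surface at z = 0. Lengths are in mm, angles in rad, forces in N, time in s.
With the tool pointing down it reaches from about 275 to 1000 mm from the base axis. Payload 8.4 kg.
Tool frame: the origin (TCP) lies at the very end of the fingers, on their centre line; the grasp point (between the pads) lies behind it (r.grip_point_offset is the x of the grasp point in the tool frame, in mm); x points along the fingers, z is the direction in which the jaws open and shut, and the axes are right-handed (so a half turn about x gives the same grasp; the last joint's range is limited). The gripper opens to 85 mm and grips with 20 to 120 N. Pads are 22 mm wide; open, the fingers measure 114 mm over their backs; the gripper's body (76 mm by 85 mm) begins 54 mm behind the grasp point. The pads swing forward as they close: fully open they stand 13 mm farther back than shut.
Start: joints at [1.112, 0.353, 1.633, -0, 1.155, -0.002], TCP at [275.673, 560.921, 231.281] pointing down, gripper open.
Joint ranges: [-2.63, 2.63], [-0.92, 2.1], [0.06, 2.66], [-1.3, 4.44], [0, 2.69], [-3.02, 3.02]. Speed limits (rad/s): [2.22, 2.22, 2.79, 3.14, 3.14, 3.14].

INTERFACE

Orientations are given as [roll, pitch, yaw] about the fixed x, y, z axes, in that order (R = Rz(yaw) Ry(pitch) Rx(roll)).
In Python, from rig import r, vision, order gives the robot as it stands. The module is installed in compiled form; this text tells all that it offers.
- The arm moves only by the tool step_arm, never from a script. Its argument "rows" is a list of rows, each a list of 7 numbers: the shift along the world's x, y, z in mm, then the turn, a rotation vector about the world's x, y, z in rad, then the finger opening in mm, from 0 to 85.4. A call has exactly 8 rows; each row is the pose to reach, as a shift and turn from the pose measured when the call began; what a row does not reach only later rows make up. A row lasts 1/8 s, in which the tool goes at most 62.5 mm and 10.7 degrees, less where a joint would pass 70% of its speed; a pose out of reach is approached as far as the arm can. A call with a gripper value outside its range is refused whole. The fingers move at their own pace and stop on an object; "force" is the grip in N (left out, the last holds). Time passes only in rows, so rows that repeat a pose let the fingers close, or fill a call up. It gives the time, the measured TCP pose, the force and the opening at its end, in the units of the state.
- r.sense(): the state, without advancing time (a new reading comes with each control period).
- vision.grab_frame(name): name is "side" or "top" or "wrist"; returns (picture, depth): 420x560x3 uint8, red, green, blue; 420x560 float32, mm along the optical axis (not along the pixel's ray), 0 where there is no reading.
- vision.camera_info(name): a dict with "K" (3x3 intrinsics, pixels), "origin" and "attitude" of the camera in the world; the wrist camera has in their place "tool_from_camera" (4x4, takes a point from camera to tool coordinates, whose origin is the TCP and whose axes are the tool frame's). Camera axes: x right, y down, z forward; pixel columns grow to the right and rows downward; lengths in mm; the calibration is good to about 2 mm. The wrist camera is an equidistant fisheye: a pixel r from the principal point sees the ray r / f radians off the axis. A picture is of the moment at which its call begins: read the wrist's pose just before it. camera_info takes no time and is no camera call.
- order.sign_off(): hands the job in, once; it reports no verdict.
The state is a dict: "clock": time; "qpos": joint angles; "qvel": joint speeds; "joint_efforts": joint torques, N m; "eef_pos": TCP position; "tcp_rot": TCP orientation; "contact_force": force on the tool from outside, world axes, zero at the start; "wrist_torque": the same for the moment, N m; "opening": opening from 0.0 (shut) to 1.0 (fully open).
Only numpy, scipy, OpenCV 4.12 (cv2) and the standard library are available. Lean on these libraries where they do the work, as an engineer would, in place of code of your own. Each camera call takes 0.05 s, during which the arm holds its last target.

TASK

Turn the rack tree until its empty branch stands over the pointer on the foot, then slip the bored brass bracket down over that branch's upright peg, tail pointing straight outwards, and press it gently past the two sprung catches until it is fully home on its seat with both catches sprung out above it; let go, with the branch still over the pointer. Feel for the seat: never press the bracket on it with more than 25 N, and never force the rack; leave the undrilled blank and everything else on the bench where it is.

Things in the scene. Friction and masses are not known exactly. Their poses are not given: they have to be found in the camera images.
- rack_axis (a point): Centre of the rack's fixed foot (steel disc 130 diameter, 16 high; collar 38 diameter, 60 high), on top of the disc, on the turning axis (true axis up to 1 mm beside it). x axis points away from the pointer, which lies along -x. Tree: column with knob, at most 183 high, and 4 branches 90 degrees apart; three carry brackets (part of the tree) with tails out to 155 from the axis.
- loading_mark (a point): Spot on the flat pointer of the foot (14 wide, 8 high), 8 above the bench, 100 from the axis, axes as the foot's: the empty peg must stand over it. Each branch: level arm 12 wide, 10 thick, its top 6 below the seat; round seat 24 diameter; and on it an upright peg 12 diameter, 48 tall, tapered tip, 100 from the axis. Seat height is adjustable and unmeasured: 100 to 130 above the bench; find it by feel.
- tree (a joint): Turn of the tree about the vertical, rad, counter-clockwise from above positive, range -3.7 to 3.7. At 0 the empty branch points along the foot's +x, away from the pointer; at +3.1416 or -3.1416 it stands over the pointer. Stiff hinge: 0.22 N m of friction (about 2.2 N at a peg); it stays where it is left.
- rack_foot: The same foot, origin under its centre. The empty peg has 2 sprung wedge catches (outward and inward side, reaching 10 from its centre, flat underside 30 above the seat, tapering in to 41.5): the boss passes down at 3 to 10 N, then 1 to 4 N for 28, then they spring out 2 above the seated boss. The seat is a sprung rubber pad: yields 2 at 3 N/mm, then solid: 5 N or so there = home.
- bracket_center (a point): Centre of the boss of the loose brass bracket to hang: boss 30 x 30 x 28 tall with a vertical through bore of 16; this point is 14 above its underside, on the bore's axis. It lies on the bench, bore upright, 150 to 240 g. A tail (16 wide, 7 thick) along -x ends in a disc 22 diameter, 12 high. Grip the boss by its two y faces. Hung rightly, its axes match the foot's.
- bracket_tip (a point): Far end of the bracket's tail, 55 from the bore's axis along -x, 6 above the underside.
- blank: brass look-alike bracket whose boss is solid (not bored); same outside sizes as the bracket; not to be used; leave alone
- bench_block: square steel bench block 60 x 60 x 20, origin under its centre; leave alone
- jar: lidded glass jar, 56 diameter, 75 tall, origin under its centre; leave alone
- bangle: plain brass ring 68 outside, 12 tall, lying flat, origin under its centre; leave alone
- hammer: hammer 240 long lying on the bench; leave alone
- screwdriver: screwdriver 180 long lying on the bench; leave alone
- tube_stub: upright brass rod stub 40 diameter, 60 tall, origin under its centre; leave alone
- wax_block: green wax block 70 x 45 x 30, origin under its centre; leave alone
- bracket: The same bracket, origin under the boss on the bore's axis.
There are look-alikes about, which are no part of the job. Leave any black or blue look-alike of the bracket alone. Several things look just like the rack_foot: the one meant starts nearest to the robot's base.

How it is judged:
By the outcome, as a careful person would: the job done as asked, in the order asked, and still so for the second after the job is handed in, with the robot touching nothing.
It also fails if it takes over 72 s, if anything falls off the work surface, if the arm or the gripper's body presses on something with over 40 N, if the wrist force passes 120 N, or if a joint passes its speed limit or range.

## Working session

There is one attempt and no reset: what is moved stays moved. The work goes in short steps, Python scripts to look and compute and a tool call to move; the robot and the scene stay as the last step left them, time stands still between calls to the robot, and variables do not carry over. Pictures are saved under pics/ and viewed, and the job is handed in when it is done.

Besides the shell and the picture viewer there is one more tool, called after "Request:" by a JSON object that holds its "fn" and its "kwargs". step_arm: Moves the arm, as the interface text tells. Its arguments: {"type":"object","properties":{"rows":{"type":"array"},"force":{"type":"number"}},"required":["rows"]}

```bash
mkdir -p pics; ls
python3 - <<'E'
from rig import r,vision,order
import cv2,numpy as np
s=r.sense();print(s, r.grip_point_offset)
for n in("side","top","wrist"):
    p,d=vision.grab_frame(n);cv2.imwrite(f"pics/{n}0.png",p[:,:,::-1]);np.save(f"pics/{n}0.npy",d)
    print(n,vision.camera_info(n))
E
```

```text
pics
{'clock': 0.0, 'qpos': array([ 1.11161639e+00,  3.53646171e-01,  1.63412115e+00, -2.19983614e-05,
        1.15519842e+00, -2.41732869e-03]), 'qvel': array([-1.40929863e-03, -1.90380393e-03,  1.11679246e-03,  4.49292217e-04,
        9.36091607e-04,  5.05532288e-05]), 'joint_efforts': array([-1.46609342e-03, -6.05259275e+01, -3.42057717e+01,  4.74326430e-05,
        9.43038496e-03, -4.84971338e-06]), 'eef_pos': array([275.46164732, 560.50098846, 230.5684721 ]), 'tcp_rot': array([-3.12936262,  1.56942309, -2.01532   ]), 'contact_force': array([0.48802852, 0.63324375, 0.39659702]), 'wrist_torque': array([-0.05252632,  0.09601695,  0.02367103]), 'opening': 1.0031404715553556} -18.700000000000003
side {'K': array([[509.29605819,   0.        , 279.63558982],
       [  0.        , 509.29605819, 211.00327362],
       [  0.        ,   0.        ,   1.        ]]), 'origin': array([  296.27762789, -1180.0685183 ,  1090.06228588]), 'attitude': array([-2.23903154,  0.01643168, -0.17712179])}
top {'K': array([[447.65947599,   0.        , 276.96828754],
       [  0.        , 447.65947599, 210.27166718],
       [  0.        ,   0.        ,   1.        ]]), 'origin': array([ 282.72596766,  137.19008713, 1448.89680322]), 'attitude': array([-2.98572087, -0.00978548, -1.5525447 ])}
wrist {'K': array([[325.1922621 ,   0.        , 277.42724467],
       [  0.        , 325.1922621 , 209.90552856],
       [  0.        ,   0.        ,   1.        ]]), 'tool_from_camera': array([[-6.79487723e-04, -2.64590061e-01,  9.64360741e-01,
        -1.41991788e+02],
       [-1.62972173e-04, -9.64360921e-01, -2.64590225e-01,
         6.77889436e+01],
       [ 9.99999756e-01, -3.36949775e-04,  6.12150589e-04,
         4.02540436e-01],
       [ 0.00000000e+00,  0.00000000e+00,  0.00000000e+00,
         1.00000000e+00]])}
```

View pics/top0.png

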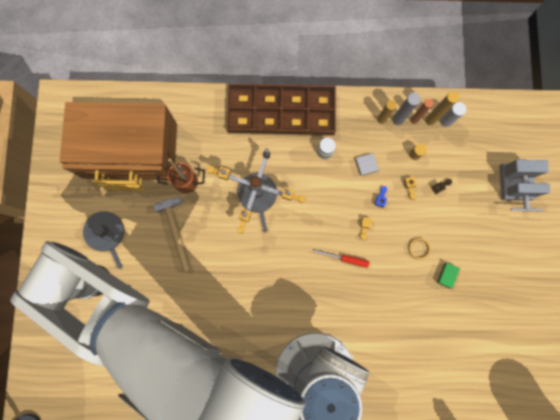

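View pics/side0.png

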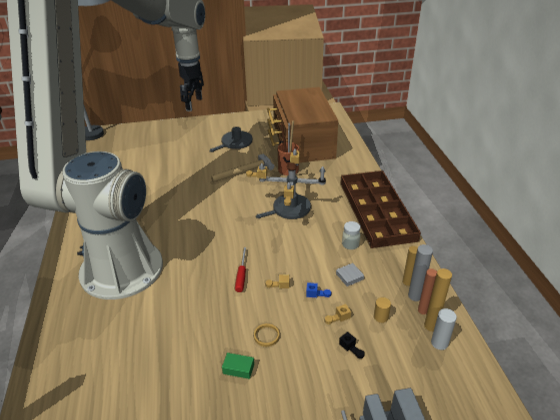

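View pics/wrist0.png

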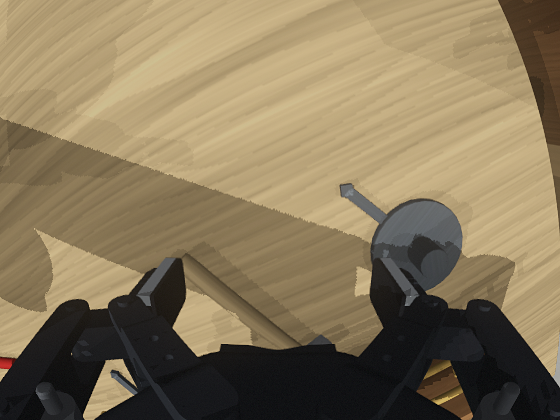

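```bash
cat > h.py <<'E'
from rig import r,vision,order
import cv2,numpy as np
from scipy.spatial.transform import Rotation as R
def cam(n):
    c=vision.camera_info(n);return c['K'],np.array(c['origin']),R.from_euler('xyz',c['attitude']).as_matrix()
def ray(n,u,v,z):
    K,o,A=cam(n);d=A@np.array([(u-K[0,2])/K[0,0],(v-K[1,2])/K[1,1],1]);return o+d*(z-o[2])/d[2]
def proj(n,P):
    K,o,A=cam(n);q=A.T@(np.array(P)-o);return K[:2,:2]@(q[:2]/q[2])+K[:2,2]
def cloud(n,d):
    K,o,A=cam(n);v,u=np.mgrid[:420,:560];P=np.stack([(u-K[0,2])/K[0,0]*d,(v-K[1,2])/K[1,1]*d,d],-1);return P@A.T+o
def tool():
    s=r.sense();return np.array(s['eef_pos']),R.from_euler('xyz',s['tcp_rot']).as_matrix(),s
def wcam():
    c=vision.camera_info('wrist');p,T,_=tool();M=np.array(c['tool_from_camera']);return c['K'],p+T@M[:3,3],T@M[:3,:3]
def wray(u,v,z,w):
    K,o,A=w;x=np.array([u-K[0,2],v-K[1,2]]);rr=np.hypot(*x);t=rr/K[0,0]
    d=A@np.array([*(np.sin(t)*x/max(rr,1e-9)),np.cos(t)]);return o+d*(z-o[2])/d[2]
def wproj(P,w):
    K,o,A=w;q=A.T@(np.array(P)-o);t=np.arctan2(np.hypot(*q[:2]),q[2]);return K[:2,2]+K[0,0]*t*q[:2]/np.hypot(*q[:2])
E
python3 - <<'E'
from h import *
for n,b in(("top",(190,130,450,280)),("side",(220,130,400,380))):
    p=cv2.imread(f"pics/{n}0.png");a=p[b[1]:b[3],b[0]:b[2]];f=3 if n=="top" else 2.4
    cv2.imwrite(f"pics/{n}0c.png",cv2.resize(a,None,fx=f,fy=f,interpolation=cv2.INTER_CUBIC))
for u,v in((257,190),(104,231),(25,415),(366,225),(411,185)):print(u,v,ray("top",u,v,10))
C=cloud("top",np.load("pics/top0.npy"))
for u,v in((366,200),(300,280),(366,220),(366,216),(411,181),(419,151),(411,190),(366,232),(256,183),(285,194),(245,215),(263,160),(266,153)):print(u,v,C[v,u].round(1))
E
```

```text
257 190 [574.98761045 193.86661738  10.        ]
104 231 [430.54452842 682.55978838  10.        ]
25 415 [-131.74540778  876.64622541   10.        ]
366 225 [ 466.43891161 -162.37486251   10.        ]
411 185 [ 602.03049344 -312.50505183   10.        ]
366 200 [ 551.2 -166.1   -2.8]
300 280 [286.3  49.2  -2.9]
366 220 [ 480.9 -159.8   23.5]
366 216 [ 498.  -165.7   -4.2]
411 181 [ 615.3 -312.7   10.7]
419 151 [ 704.6 -327.3   55.8]
411 190 [ 586.2 -313.5    5.2]
366 232 [ 445.4 -165.3   -5.5]
256 183 [561.7 190.7 177. ]
285 194 [535.2 105.5 155.1]
245 215 [468.2 220.3 170.5]
263 160 [646.6 173.6 119.6]
266 153 [657.  164.  160.8]
```

View pics/top0c.png

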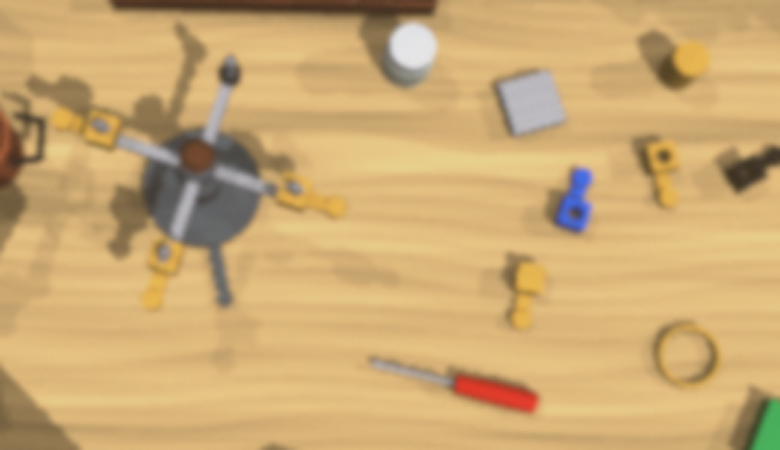

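View pics/side0c.png

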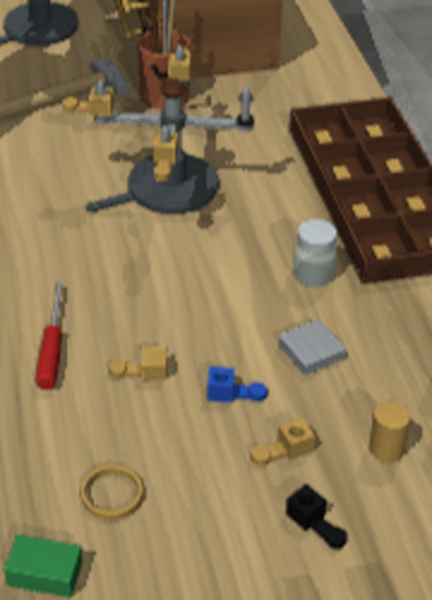

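Run:
```python
from h import *
d=np.load("pics/top0.npy");C=cloud("top",d)
ax=np.array([560,193])
rr=np.hypot(C[...,0]-ax[0],C[...,1]-ax[1]);th=np.degrees(np.arctan2(C[...,1]-ax[1],C[...,0]-ax[0]))
m=(d>0)&(C[...,2]>70)&(rr<260)
# max z map polar
for r0 in range(0,260,20):
    row=[]
    for t in range(-180,180,20):
        k=m&(rr>=r0)&(rr<r0+20)&(th>=t)&(th<t+20);row.append(int(C[...,2][k].max()) if k.any() else 0)
    print(r0,row)
d=np.load("pics/side0.npy");C=cloud("side",d)
rr=np.hypot(C[...,0]-ax[0],C[...,1]-ax[1]);th=np.degrees(np.arctan2(C[...,1]-ax[1],C[...,0]-ax[0]))
m=(d>0)&(C[...,2]>70)&(rr<260);print()
for r0 in range(0,260,20):
    row=[]
    for t in range(-180,180,20):
        k=m&(rr>=r0)&(rr<r0+20)&(th>=t)&(th<t+20);row.append(int(C[...,2][k].max()) if k.any() else 0)
    print(r0,row)
p=cv2.imread("pics/top0.png")[130:280,150:330];cv2.imwrite("pics/t0c2.png",cv2.resize(p,None,fx=4.4,fy=4,interpolation=cv2.INTER_CUBIC))
```

```text
0 [171, 178, 181, 179, 178, 181, 181, 182, 181, 184, 187, 181, 183, 186, 183, 177, 177, 180]
20 [0, 0, 0, 124, 125, 118, 0, 173, 176, 178, 176, 171, 172, 0, 0, 123, 125, 128]
40 [0, 0, 0, 126, 126, 0, 0, 0, 128, 0, 0, 123, 126, 0, 0, 0, 126, 125]
60 [0, 0, 0, 125, 124, 0, 0, 0, 127, 0, 0, 0, 126, 0, 0, 0, 150, 155]
80 [0, 0, 0, 180, 156, 0, 0, 131, 168, 0, 0, 0, 174, 0, 0, 0, 175, 176]
100 [0, 0, 0, 170, 160, 0, 0, 125, 179, 0, 0, 0, 179, 0, 0, 0, 160, 167]
120 [0, 0, 0, 145, 0, 0, 0, 0, 0, 0, 0, 0, 141, 0, 0, 0, 145, 147]
140 [0, 0, 0, 143, 0, 0, 0, 0, 0, 0, 0, 0, 144, 0, 0, 0, 143, 144]
160 [0, 0, 0, 0, 0, 0, 0, 0, 0, 0, 0, 0, 92, 93, 0, 0, 0, 0]
180 [0, 0, 0, 0, 0, 0, 0, 0, 0, 0, 0, 0, 91, 91, 0, 0, 0, 0]
200 [0, 0, 0, 0, 0, 0, 0, 0, 0, 0, 0, 0, 209, 101, 0, 0, 0, 0]
220 [0, 0, 0, 0, 0, 0, 0, 0, 0, 0, 0, 0, 212, 206, 0, 0, 0, 0]
240 [0, 0, 0, 0, 0, 76, 80, 0, 0, 0, 0, 0, 204, 196, 0, 0, 0, 0]

0 [175, 175, 179, 177, 179, 178, 180, 182, 177, 179, 179, 178, 177, 0, 178, 175, 152, 130]
20 [117, 0, 0, 0, 179, 173, 171, 172, 174, 126, 0, 0, 0, 0, 0, 0, 122, 124]
40 [0, 0, 0, 0, 0, 0, 0, 123, 123, 0, 0, 0, 0, 0, 0, 0, 120, 124]
60 [0, 0, 0, 0, 0, 0, 0, 124, 122, 0, 0, 0, 0, 0, 0, 0, 152, 159]
80 [0, 0, 0, 174, 159, 0, 0, 128, 166, 0, 0, 148, 174, 0, 0, 0, 157, 177]
100 [0, 0, 0, 174, 159, 0, 0, 168, 173, 0, 0, 0, 171, 0, 0, 0, 163, 159]
120 [0, 0, 0, 156, 151, 0, 0, 0, 0, 0, 0, 0, 0, 0, 0, 0, 139, 143]
140 [0, 0, 0, 143, 0, 0, 0, 0, 0, 0, 0, 0, 140, 86, 0, 0, 138, 139]
160 [0, 0, 0, 0, 0, 0, 0, 0, 0, 0, 0, 0, 85, 89, 0, 0, 0, 0]
180 [0, 0, 0, 0, 0, 0, 0, 0, 0, 0, 0, 0, 91, 100, 0, 0, 0, 0]
200 [0, 0, 0, 0, 0, 0, 0, 0, 0, 0, 0, 0, 209, 210, 0, 0, 0, 0]
220 [0, 0, 0, 0, 0, 0, 0, 0, 0, 0, 0, 0, 207, 199, 0, 0, 0, 0]
240 [0, 0, 0, 0, 0, 72, 77, 0, 0, 0, 0, 0, 202, 192, 0, 0, 0, 0]
```

View pics/t0c2.png

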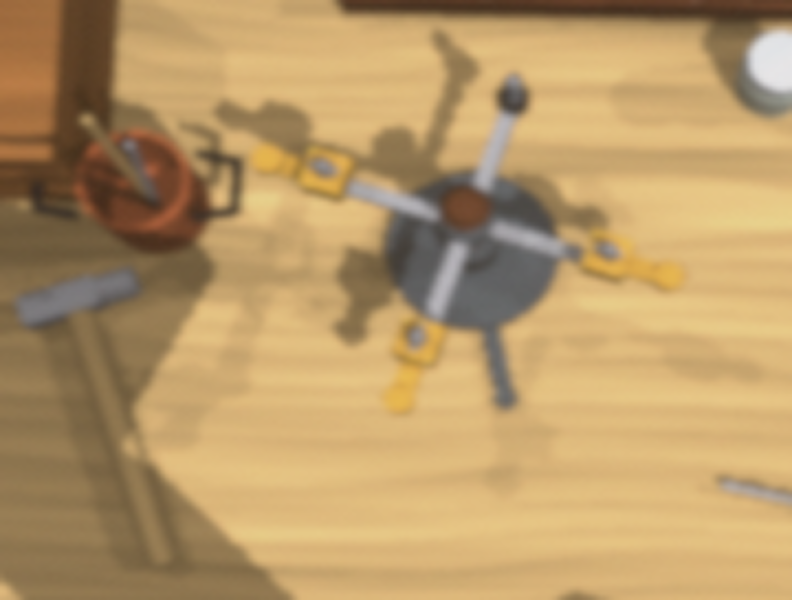

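Run:
```python
from h import *
def c(u,v):return 150+u/4.4,130+v/4
for nm,(u,v),z in (("pegtop",c(512,80),174),("pegbase/seat",c(512,103),126),("knob",c(466,205),180),("disc",c(471,250),16),("ptrend",c(504,400),8),("b1",c(322,165),174),("b2",c(418,336),174),("b3",c(607,246),174),("bore",(190+664/3,130+155/3),28),("tail",(190+668/3,130+200/3),12)):
    print(nm,ray("top",u,v,z).round(1))
S=lambda u,v:(220+u/2.4,130+v/2.4)
for nm,(u,v),z in (("pegtop",S(246,90),174),("knob",S(174,83),180),("disc",S(173,183),16),("ptrend",S(90,208),8),("bore",S(295,432),28),("tail",S(260,455),12)):
    print(nm,ray("side",u,v,z).round(1))
```

```text
pegtop [662.3 162.9 174. ]
pegbase/seat [658.4 163.4 126. ]
knob [566.2 191.  180. ]
disc [565.5 193.3  16. ]
ptrend [444.  166.2   8. ]
b1 [595.5 287.5 174. ]
b2 [470.6 220.1 174. ]
b3 [539.1  97.5 174. ]
bore [ 609.2 -308.3   28. ]
tail [ 562.6 -316.2   12. ]
pegtop [662.7 162.1 174. ]
knob [568.8 189.6 180. ]
disc [565.4 180.1  16. ]
ptrend [441.4 156.8   8. ]
bore [ 607.6 -309.6   28. ]
tail [ 564.8 -321.3   12. ]
```

Run:
```python
from h import *
p,T,s=tool();print(T.round(3));print("z ang",np.arctan2(T[1,2],T[0,2]),"y ang",np.arctan2(T[1,1],T[0,1]),s['qpos'])
K,o,A=wcam();print(o,A.round(2))
```

```text
[[-0.    -0.897  0.441]
 [-0.001  0.441  0.897]
 [-1.     0.    -0.001]]
z ang 1.1139853419291046 y ang 2.6847816599913643 [ 1.11157372e+00  3.53510547e-01  1.63397071e+00  5.80663484e-06
  1.15520868e+00 -2.41396385e-03]
[214.9289391  590.97957175 372.70935306] [[ 0.44  0.87  0.24]
 [ 0.9  -0.43 -0.12]
 [-0.    0.26 -0.96]]
```

Request:
{"fn": "step_arm", "kwargs": {"rows": [[40, -40, 8, 0, 0, 0.16, 50], [80, -83, 10, 0, 0, 0.16, 40], [125, -127, 10, 0, 0, 0.16, 34], [168, -172, 10, 0, 0, 0.16, 34], [212, -217, 10, 0, 0, 0.16, 34], [256, -262, 10, 0, 0, 0.16, 34], [300, -307, 10, 0, 0, 0.16, 34], [335, -345, 10, 0, 0, 0.16, 34]]}}

```text
clock: 1.15
eef_pos: [611.9, 213.6, 240.5]
tcp_rot: [3.071, 1.57, -1.939]
contact_force: [0.8, 0.9, -0.5]
opening: 0.396
```

Run:
```python
from h import *
import pickle
w=wcam();p,d=vision.grab_frame("wrist");cv2.imwrite("pics/w1.png",p[:,:,::-1]);pickle.dump((w,d),open("pics/w1.p","wb"))
P,T,s=tool();print(P,np.arctan2(T[1,2],T[0,2]),s['contact_force'],s['opening']*85)
```

```text
[615.57757389 209.20842351 240.49709185] 1.2715457770521696 [ 1.58317264 -3.54299132  0.1008088 ] 33.57809826297793
```

View pics/w1.png

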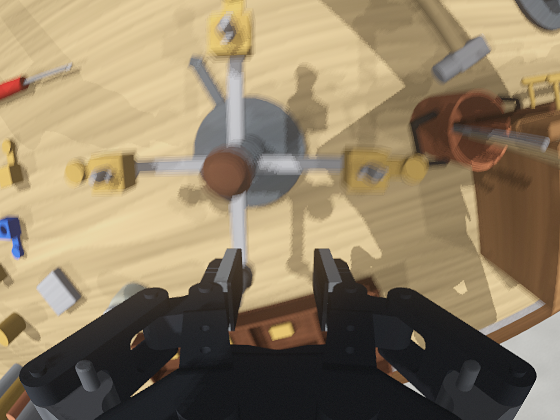

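Run:
```python
from h import *
import pickle
w,d=pickle.load(open("pics/w1.p","rb"))
print(w[1])
for nm,(u,v),z in (("knob",(226,174),181),("L",(112,172),174),("R",(366,170),174),("T",(229,28),174),("ptrend",(195,60),8),("ptr mid",(208,80),8)):print(nm,wray(u,v,z,w).round(1))
p=cv2.imread("pics/w1.png")[0:300,60:420];cv2.imwrite("pics/w1c.png",cv2.resize(p,None,fx=2,fy=2,interpolation=cv2.INTER_CUBIC))
```

```text
[547.34952683 234.15383829 382.4935688 ]
knob [568.2 193.7 181. ]
L [541.1 113.5 174. ]
R [593.  281.4 174. ]
T [477.5 223.  174. ]
ptrend [445.7 165.4   8. ]
ptr mid [474.3 173.    8. ]
```

View pics/w1c.png

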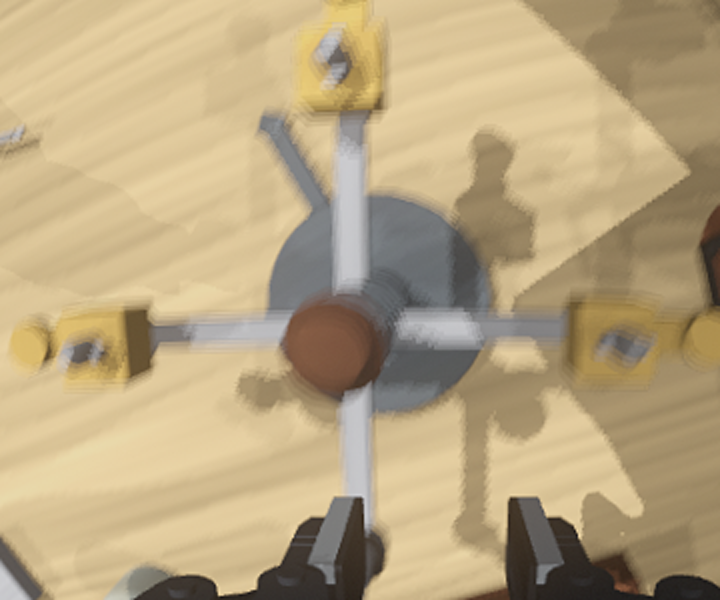

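Request:
{"fn": "step_arm", "kwargs": {"rows": [[23, -23, 0, 0, 0, 0, 34], [47, -46.5, 0, 0, 0, 0, 34], [47, -46.5, 0, 0, 0, 0, 34], [47, -46.5, -20, 0, 0, 0, 34], [47, -46.5, -40, 0, 0, 0, 34], [47, -46.5, -40, 0, 0, 0, 34], [47, -46.5, -40, 0, 0, 0, 34], [47, -46.5, -40, 0, 0, 0, 34]]}}

```text
clock: 2.2
eef_pos: [662.9, 163.0, 201.2]
tcp_rot: [-2.042, 1.566, -0.77]
contact_force: [0.3, 0.3, -0.3]
opening: 0.4
```

Run:
```python
from h import *
import pickle
w=wcam();p,d=vision.grab_frame("wrist");cv2.imwrite("pics/w2.png",p[:,:,::-1]);pickle.dump((w,d),open("pics/w2.p","wb"))
P,T,s=tool();print(P,np.arctan2(T[1,2],T[0,2]),s['contact_force'],s['opening']*85)
for n in("side","top"):
    p,d=vision.grab_frame(n);cv2.imwrite(f"pics/{n}2.png",p[:,:,::-1])
    b=(220,100,360,220) if n=="side" else (200,120,340,240)
    a=p[b[1]:b[3],b[0]:b[2],::-1];cv2.imwrite(f"pics/{n}2c.png",cv2.resize(a,None,fx=5,fy=5,interpolation=cv2.INTER_CUBIC))
```

```text
[662.92408892 162.96344996 201.23148504] 1.2717676991177005 [ 0.31847046 -0.01546041 -0.67792504] 34.08998059173715
```

View pics/w2.png

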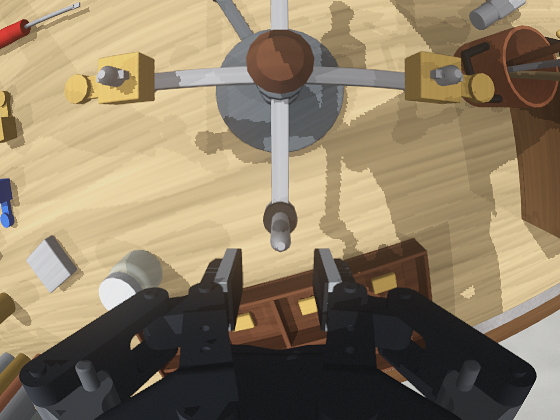

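View pics/side2c.png

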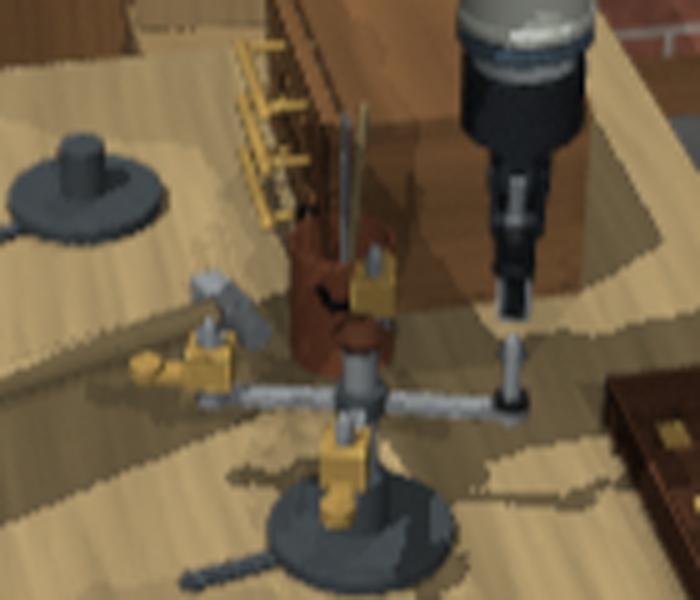

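Run:
```python
from h import *
import pickle
w,d=pickle.load(open("pics/w2.p","rb"))
for z in(165,174):print("tip",wray(280,243,z,w).round(1))
for nm,(u,v),z in (("seat",(280,217),126),("knob",(280,60),176),("L",(112,73),174),("R",(449,73),174)):print(nm,wray(u,v,z,w).round(1))
```

```text
tip [665.  164.6 165. ]
tip [661.6 165.6 174. ]
seat [661.1 166.  126. ]
knob [567.7 194.4 176. ]
L [540. 105. 174.]
R [595.  285.3 174. ]
```

Request:
{"fn": "step_arm", "kwargs": {"force": 20, "rows": [[0, 0, -15, 0, 0, 0, 34], [0, 0, -30, 0, 0, 0, 34], [0, 0, -45, 0, 0, 0, 34], [0, 0, -55, 0, 0, 0, 34], [0, 0, -55, 0, 0, 0, 20], [0, 0, -55, 0, 0, 0, 20], [0, 0, -55, 0, 0, 0, 20], [0, 0, -55, 0, 0, 0, 20]]}}

```text
clock: 3.35
eef_pos: [663.1, 162.9, 146.6]
tcp_rot: [-1.936, 1.566, -0.665]
contact_force: [0.2, 0.3, 0.0]
opening: 0.236
```

Run:
```python
from h import *
P,T,s=tool();print(P,np.arctan2(T[1,2],T[0,2]),s['contact_force'],s['opening']*85)
ax=np.array([567.2,192.3]);v=P[:2]-ax;print(np.hypot(*v),np.arctan2(v[1],v[0]))
for i in range(1,9):
    a=-0.12*i;c,s_=np.cos(a),np.sin(a);q=ax+np.array([[c,-s_],[s_,c]])@v-P[:2];print(i,q.round(1),round(a,2))
```

```text
[663.12888265 162.87961295 146.63539028] 1.2716200125763377 [0.24783097 0.31204169 0.00251125] 20.098657337591124
100.33897398262746 -0.29758265227595326
1 [ -4.2 -11.3] -0.12
2 [ -9.7 -22. ] -0.24
3 [-16.5 -31.9] -0.36
4 [-24.4 -41. ] -0.48
5 [-33.4 -49. ] -0.6
6 [-43.2 -56. ] -0.72
7 [-53.8 -61.6] -0.84
8 [-65. -66.] -0.96
```

Request:
{"fn": "step_arm", "kwargs": {"rows": [[-1.5, -4, 0, 0, 0, -0.045, 20], [-4.2, -11.3, 0, 0, 0, -0.12, 20], [-9.7, -22, 0, 0, 0, -0.24, 20], [-16.5, -31.9, 0, 0, 0, -0.36, 20], [-24.4, -41, 0, 0, 0, -0.48, 20], [-33.4, -49, 0, 0, 0, -0.6, 20], [-43.2, -56, 0, 0, 0, -0.72, 20], [-53.8, -61.6, 0, 0, 0, -0.84, 20]]}}

```text
clock: 4.35
eef_pos: [609.7, 101.5, 147.0]
tcp_rot: [-1.565, 1.566, -1.137]
contact_force: [1.9, 1.8, -1.4]
opening: 0.237
```

```bash
cat > arc.py <<'E'
from h import *
P,T,s=tool();print(P,np.arctan2(T[1,2],T[0,2]),s['contact_force'],s['opening']*85)
ax=np.array([567.2,192.3]);v=P[:2]-ax;print(np.hypot(*v),np.arctan2(v[1],v[0]))
th=np.arctan2(v[1],v[0]);u=100.3*np.array([np.cos(th),np.sin(th)])
psi0=th+np.pi/2-np.arctan2(T[1,2],T[0,2])
for i in range(1,9):
    a=-0.12*i;c,s_=np.cos(a),np.sin(a);q=ax+np.array([[c,-s_],[s_,c]])@u-P[:2];print(i,q.round(1),round(a+psi0,3))
E
python3 arc.py
python3 - <<'E'
from h import *
p,d=vision.grab_frame("wrist");cv2.imwrite("pics/w3.png",p[:,:,::-1])
E
```

```text
[609.66177362 101.53794591 147.04511162] 0.42748185267267985 [ 1.9077453   1.84950337 -1.36352421] 20.157713347325316
100.20355623025 -1.1332092221671939
1 [-11.1  -4.5] -0.11
2 [-22.8  -7.6] -0.23
3 [-34.7  -9.2] -0.35
4 [-46.7  -9.4] -0.47
5 [-58.7  -8.2] -0.59
6 [-70.4  -5.6] -0.71
7 [-81.7  -1.5] -0.83
8 [-92.5   3.8] -0.95
```

View pics/w3.png

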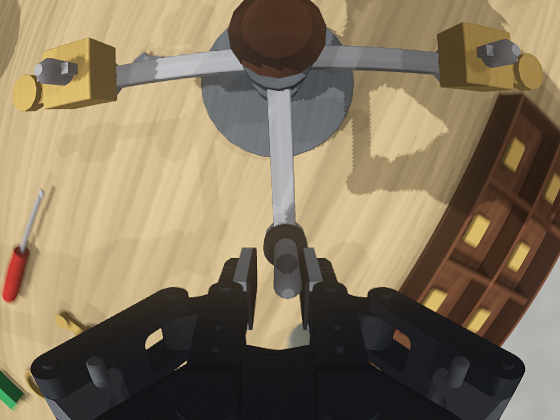

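The peg is between the pads (at (286,265)) and the tree follows. I'll continue the arc.

Request:
{"fn": "step_arm", "kwargs": {"rows": [[-11.1, -4.5, 0, 0, 0, -0.11, 20], [-22.8, -7.6, 0, 0, 0, -0.23, 20], [-34.7, -9.2, 0, 0, 0, -0.35, 20], [-46.7, -9.4, 0, 0, 0, -0.47, 20], [-58.7, -8.2, 0, 0, 0, -0.59, 20], [-70.4, -5.6, 0, 0, 0, -0.71, 20], [-81.7, -1.5, 0, 0, 0, -0.83, 20], [-92.5, 3.8, 0, 0, 0, -0.95, 20]]}}

```text
clock: 5.4
eef_pos: [516.5, 104.8, 147.5]
tcp_rot: [-1.549, 1.568, -2.079]
contact_force: [3.7, -0.3, -0.4]
opening: 0.236
```

```bash
python3 arc.py
python3 - <<'E'
from h import *
import pickle
for k in range(1):
    w=wcam();p,d=vision.grab_frame("wrist");cv2.imwrite("pics/w4.png",p[:,:,::-1]);pickle.dump((w,d),open("pics/w4.p","wb"))
E
```

```text
[516.50469837 104.81066898 147.50365177] -0.5299450424398078 [ 3.6788205  -0.32009257 -0.39929623] 20.05797381846292
101.11575866614922 -2.0959651209623766
1 [-9.6  7.3] -0.115
2 [-18.8  15.1] -0.235
3 [-26.9  24. ] -0.355
4 [-34.   33.7] -0.475
5 [-39.8  44.3] -0.595
6 [-44.3  55.4] -0.715
7 [-47.5  67. ] -0.835
8 [-49.2  78.9] -0.955
```

View pics/w4.png

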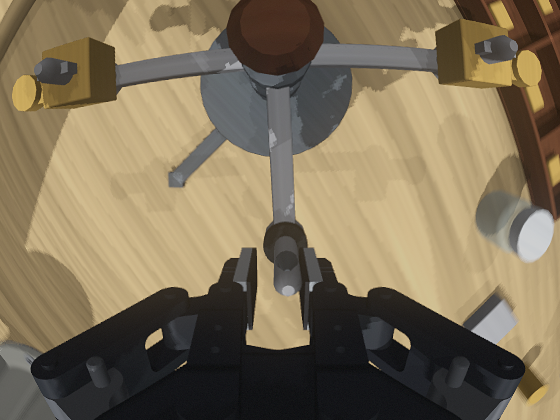

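Run:
```python
from h import *
import pickle
w,d=pickle.load(open("pics/w4.p","rb"))
p=cv2.imread("pics/w4.png")
a=p[100:220,140:280];cv2.imwrite("pics/w4c.png",cv2.resize(a,None,fx=5,fy=5,interpolation=cv2.INTER_CUBIC))
pts=[wray(u,v,16,w)[:2] for u,v in((202,85),(210,112),(222,132),(245,149),(270,156),(300,153),(325,142),(344,118),(352,90))]
A=np.array(pts);B=np.c_[2*A,np.ones(len(A))];x=np.linalg.lstsq(B,(A**2).sum(1),rcond=None)[0];print("disc",x[:2],np.sqrt(x[2]+x[:2]@x[:2]))
```

```text
disc [567.45237649 192.63511759] 62.89004373024309
```

View pics/w4c.png

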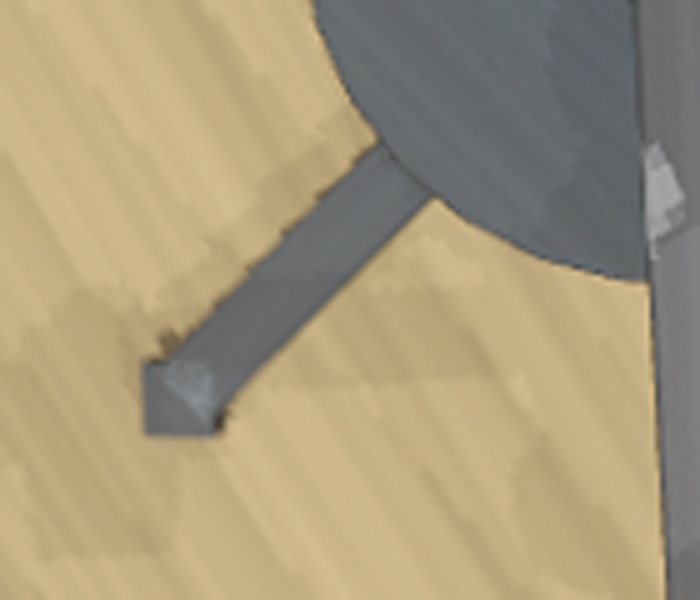

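Run:
```python
from h import *
import pickle
w,d=pickle.load(open("pics/w4.p","rb"))
f=lambda u,v,z=8:wray(140+u/5,100+v/5,z,w)[:2]
a,b=f(375,148),f(175,355);c,e=f(432,198),f(228,405);tip=f(146,433)
for s,t in((a,b),(c,e)):print(s,t,np.arctan2(*(t-s)[::-1]))
print("width",np.linalg.norm((a+b-c-e)/2),"tip",tip)
C=np.array([567.45,192.6])
for q in((a+c)/2,(b+e)/2,tip):print(np.hypot(*(q-C)),np.arctan2(*(q-C)[::-1]))
```

```text
[500.40623487 186.13262749] [449.28433122 174.59954008] -2.919707457780783
[504.38546171 173.34839448] [452.81360732 161.67700457] -2.9190286680313626
width 13.390440286573305 tip [436.34221152 165.62837977]
66.31296338017457 -2.9464350046160765
118.94358358487432 -2.9344563791462934
133.85335445297437 -2.9387022704877337
```

Request:
{"fn": "step_arm", "kwargs": {"force": 20, "rows": [[-9.6, 7.3, 0, 0, 0, -0.115, 20], [-18.8, 15.1, 0, 0, 0, -0.235, 20], [-26.9, 24, 0, 0, 0, -0.355, 20], [-34, 33.7, 0, 0, 0, -0.475, 20], [-39.8, 44.3, 0, 0, 0, -0.595, 20], [-44.3, 55.4, 0, 0, 0, -0.715, 20], [-47.1, 65.9, 0, 0, 0, -0.821, 20], [-47.1, 65.9, 0, 0, 0, -0.821, 14]]}}

```text
clock: 6.45
eef_pos: [468.0, 171.5, 147.5]
tcp_rot: [-2.018, 1.567, 2.913]
contact_force: [0.7, 0.4, 0.2]
opening: 0.166
```

Request:
{"fn": "step_arm", "kwargs": {"force": 20, "rows": [[0, 0, 0, 0, 0, 0, 5], [0, 0, 0, 0, 0, 0, 5], [0, 0, 0, 0, 0, 0, 5], [0, 0, 0, 0, 0, 0, 5], [0, 0, 0, 0, 0, 0, 5], [0, 0, 0, 0, 0, 0, 5], [0, 0, 0, 0, 0, 0, 14], [0, 0, 0, 0, 0, 0, 20]]}}

```text
clock: 7.45
eef_pos: [468.1, 171.5, 147.4]
tcp_rot: [-2.014, 1.567, 2.917]
contact_force: [0.1, 0.7, 0.4]
opening: 0.231
```

```bash
python3 arc.py|head -2
python3 - <<'E'
from h import *
import pickle
w=wcam();p,d=vision.grab_frame("wrist");cv2.imwrite("pics/w5.png",p[:,:,::-1]);pickle.dump((w,d),open("pics/w5.p","wb"))
E
```

```text
[468.10682534 171.47824926 147.41639993] -1.3523072870596766 [0.09367231 0.68689619 0.40541752] 19.65907368440729
101.2571111972679 -2.9344826999859444
```

View pics/w5.png

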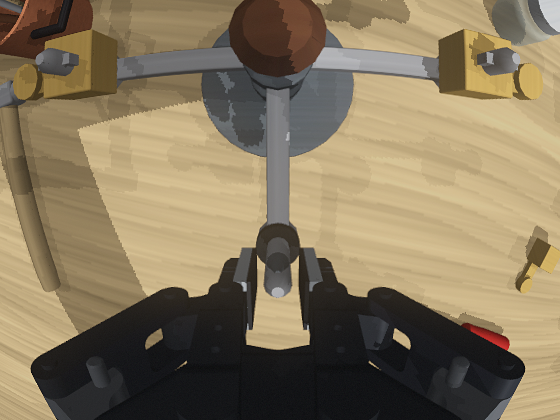

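Request:
{"fn": "step_arm", "kwargs": {"rows": [[0, 0, 12, 0, 0, 0, 34], [0, 0, 35, 0, 0, 0, 34], [0, 0, 60, 0, 0, 0, 34], [0, 0, 90, 0, 0, 0, 34], [0, 0, 110, 0, 0, 0, 40], [30, 0, 115, 0, 0, 0, 50], [30, 0, 115, 0, 0, 0, 50], [30, 0, 115, 0, 0, 0, 50]]}}

```text
clock: 8.5
eef_pos: [497.5, 171.4, 262.5]
tcp_rot: [-1.946, 1.566, 2.984]
contact_force: [-0.9, 0.3, 0.1]
opening: 0.584
```

```bash
cat > see.py <<'E'
import sys
from h import *
import pickle
k=sys.argv[1]
P,T,s=tool();print(P.round(1),round(np.arctan2(T[1,2],T[0,2]),4),s['contact_force'].round(2),round(s['opening']*85,1))
for n in sys.argv[2:]:
    w=wcam();p,d=vision.grab_frame(n);cv2.imwrite(f"pics/{n}{k}.png",p[:,:,::-1]);pickle.dump((w,d),open(f"pics/{n}{k}.p","wb"))
E
python3 see.py 6 wrist top side
python3 - <<'E'
import cv2
for n,b in(("side",(220,100,360,220)),("top",(200,120,340,260))):
    a=cv2.imread(f"pics/{n}6.png")[b[1]:b[3],b[0]:b[2]];cv2.imwrite(f"pics/{n}6c.png",cv2.resize(a,None,fx=4.2,fy=4.2,interpolation=cv2.INTER_CUBIC))
E
```

```text
[497.5 171.4 262.5] -1.3526 [-0.86  0.34  0.08] 49.6
```

View pics/wrist6.png

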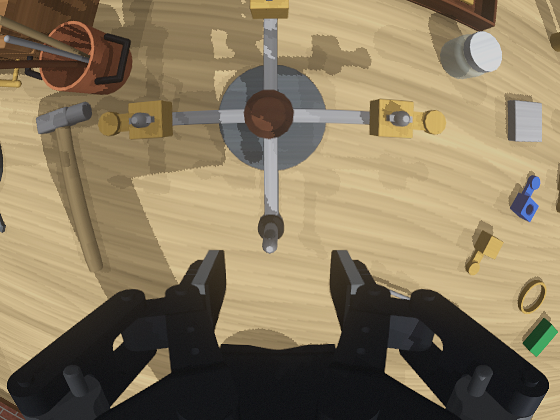

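View pics/top6c.png

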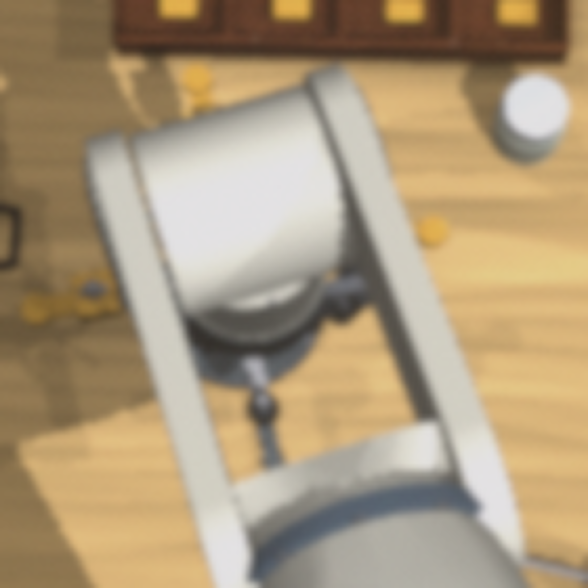

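View pics/side6c.png

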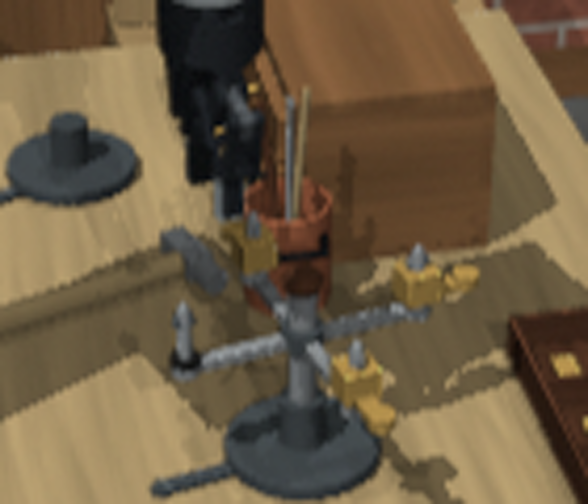

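Run:
```python
from h import *
import pickle
w,d=pickle.load(open("pics/wrist6.p","rb"))
L=wray(141,119,174,w);Rr=wray(402,117,174,w);print(L,Rr,(L+Rr)/2);v=(Rr-L);print("angle arm from LR", np.arctan2(v[1],v[0])-np.pi/2)
# arm edges toward peg, z=120
a=(wray(265,170,120,w)+wray(277,170,120,w))/2;b=(wray(264,210,120,w)+wray(278,210,120,w))/2;print(a,b,np.arctan2(*(b-a)[1::-1]))
t=lambda u,v,z:ray("top",200+u/4.2,120+v/4.2,z)
print("peg",t(262,398,174),"seat",t(262,410,126))
a=cv2.imread("pics/wrist6.png")[60:280,200:340];cv2.imwrite("pics/w6c.png",cv2.resize(a,None,fx=2.7,fy=2.7,interpolation=cv2.INTER_CUBIC))
```

```text
[546.54659193 287.01386356 174.        ] [588.9307509   99.31443184 174.        ] [567.73867141 193.1641477  174.        ]
angle arm from LR -2.9195086412879077
[519.93521831 183.40582631 120.        ] [484.16653061 175.64978968 120.        ] -2.9280596741731832
peg [469.36760385 170.10367043 174.        ] seat [467.78340646 171.14211467 126.        ]
```

View pics/w6c.png

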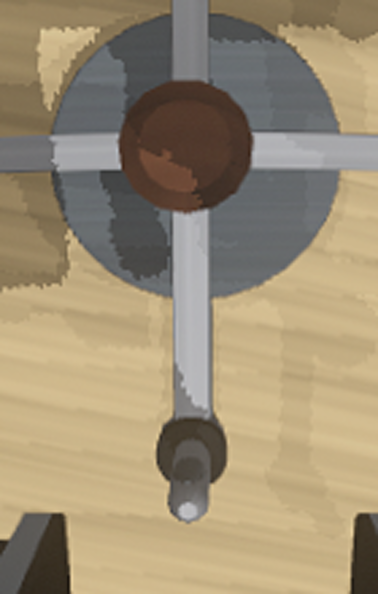

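Request:
{"fn": "step_arm", "kwargs": {"rows": [[10, -40, 0, 0, 0, 0, 60], [22, -95, 0, 0, 0, 0, 60], [35, -150, 0, 0, 0, 0, 60], [48, -205, 0, 0, 0, 0, 60], [61, -260, 0, 0, 0, 0, 60], [74, -315, 0, 0, 0, 0, 60], [87, -370, -10, 0, 0, 0, 60], [99, -425, -30, 0, 0, 0, 60]]}}

```text
clock: 9.65
eef_pos: [596.8, -255.4, 232.7]
tcp_rot: [-1.843, 1.568, 3.088]
contact_force: [1.3, 0.4, -0.4]
opening: 0.7
```

Request:
{"fn": "step_arm", "kwargs": {"rows": [[6, -28, -20, 0, 0, 0, 60], [12, -56, -50, 0, 0, 0, 60], [12, -56, -80, 0, 0, 0, 60], [12, -56, -90, 0, 0, 0, 60], [12, -56, -90, 0, 0, 0, 60], [12, -56, -90, 0, 0, 0, 60], [12, -56, -90, 0, 0, 0, 60], [12, -56, -90, 0, 0, 0, 60]]}}

```text
clock: 10.65
eef_pos: [609.2, -311.4, 143.6]
tcp_rot: [-1.57, 1.569, -2.922]
contact_force: [0.6, -0.4, -0.1]
opening: 0.698
```

```bash
python3 see.py 7 wrist top
```

```text
[ 609.2 -311.4  143.6] -1.3519 [ 0.55 -0.39 -0.15] 59.4
```

View pics/wrist7.png

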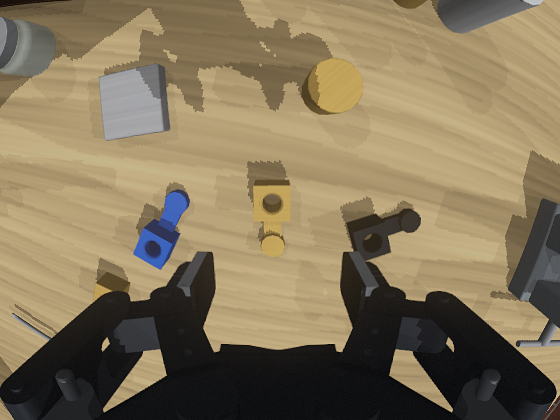

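View pics/top7.png

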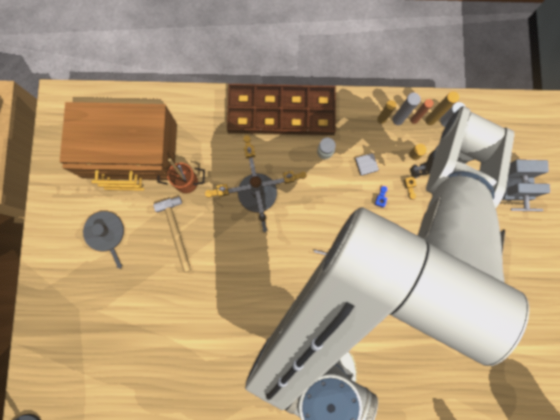

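Run:
```python
from h import *
import pickle
w,d=pickle.load(open("pics/wrist7.p","rb"))
p=cv2.imread("pics/wrist7.png")
a=p[160:270,200:340];cv2.imwrite("pics/w7c.png",cv2.resize(a,None,fx=5,fy=5,interpolation=cv2.INTER_CUBIC))
a=cv2.imread("pics/top7.png")[150:270,190:310];cv2.imwrite("pics/t7c.png",cv2.resize(a,None,fx=5,fy=5,interpolation=cv2.INTER_CUBIC))
```

```text
(no output)
```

View pics/w7c.png

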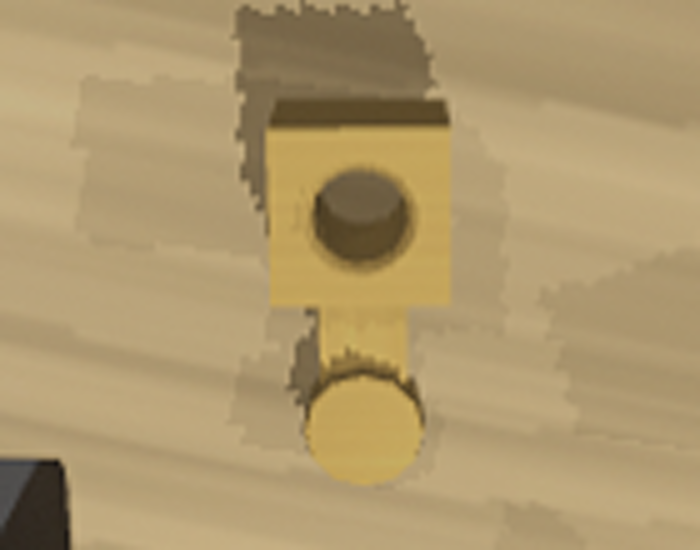

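View pics/t7c.png

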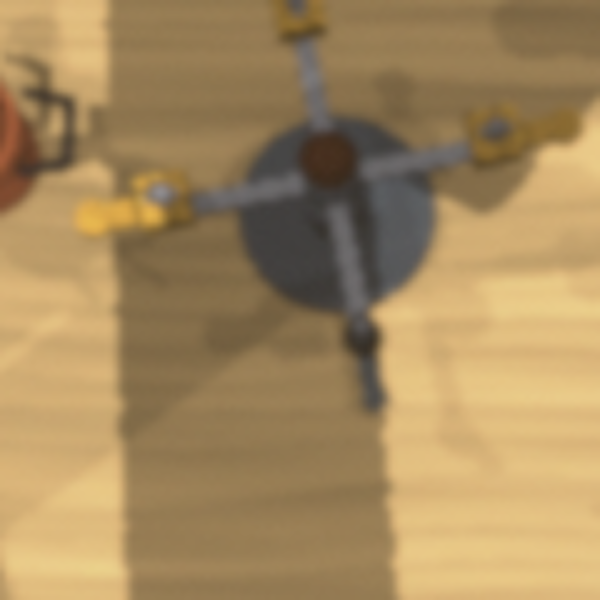

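The crop confirms it. Bored brass bracket: wrist (272,203). The rest are ruled out: blue (155,245), black (373,240), and the other brass one, with a solid boss, at wrist (112,288). The tree branch lies over the pointer.

Run:
```python
from h import *
import pickle
w,d=pickle.load(open("pics/wrist7.p","rb"))
f=lambda u,v,z:wray(200+u/5,160+v/5,z,w)[:2]
c=[f(*q,28) for q in((267,126),(450,125),(452,305),(271,307))]
print(np.array(c).round(1),np.mean(c,0),[np.linalg.norm(c[i]-c[i-1]).round(1) for i in range(4)])
print("left edge ang (tail dir)",np.arctan2(*(c[3]-c[0])[::-1]),np.arctan2(*(c[2]-c[1])[::-1]),"top edge",np.arctan2(*(c[1]-c[0])[::-1])-np.pi/2)
b=f(364,217,28);t=f(364,430,12);print("bore",b,"disc",t,np.arctan2(*(t-b)[::-1]),np.hypot(*(t-b)))
```

```text
[[ 620.8 -287.9]
 [ 627.3 -316.7]
 [ 597.8 -323.9]
 [ 591.  -294.7]] [ 609.22859143 -305.80794088] [np.float64(30.6), np.float64(29.5), np.float64(30.4), np.float64(30.1)]
left edge ang (tail dir) -2.919770313046245 -2.902212185544903 top edge -2.9181803310041667
bore [ 609.37164431 -306.46307661] disc [ 566.58737402 -315.55658878] -2.9321657832020414 43.73997883317949
```

Request:
{"fn": "step_arm", "kwargs": {"rows": [[0, 4.4, -30, 0, 0, 0, 50], [0, 4.4, -60, 0, 0, 0, 48], [0, 4.4, -90, 0, 0, 0, 48], [0, 4.4, -115, 0, 0, 0, 48], [0, 4.4, -130, 0, 0, 0, 48], [0, 4.4, -136, 0, 0, 0, 48], [0, 4.4, -139.5, 0, 0, 0, 48], [0, 4.4, -139.5, 0, 0, 0, 48]]}}

```text
clock: 11.75
eef_pos: [609.4, -307.2, 4.2]
tcp_rot: [-1.493, 1.569, -2.845]
contact_force: [0.1, 0.1, -0.4]
opening: 0.561
```

```bash
python3 see.py 8 wrist
```

```text
[ 609.4 -307.2    4.2] -1.352 [ 0.13  0.07 -0.41] 47.7
```

View pics/wrist8.png

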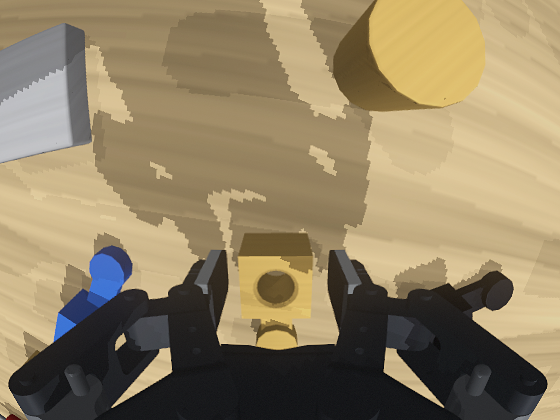

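Request:
{"fn": "step_arm", "kwargs": {"force": 80, "rows": [[0, 0, 0, 0, 0, 0, 20], [0, 0, 0, 0, 0, 0, 20], [0, 0, 0, 0, 0, 0, 20], [0, 0, 0, 0, 0, 0, 20], [0, 0, 0, 0, 0, 0, 20], [0, 0, 10, 0, 0, 0, 20], [0, 0, 40, 0, 0, 0, 20], [0, 0, 70, 0, 0, 0, 20]]}}

```text
clock: 12.8
eef_pos: [609.1, -307.0, 75.1]
tcp_rot: [-1.686, 1.568, -3.038]
contact_force: [-0.2, 0.1, -1.3]
opening: 0.334
```

```bash
python3 see.py 9 wrist
```

```text
[ 609.1 -307.    75.1] -1.352 [-0.18  0.13 -1.33] 28.4
```

View pics/wrist9.png

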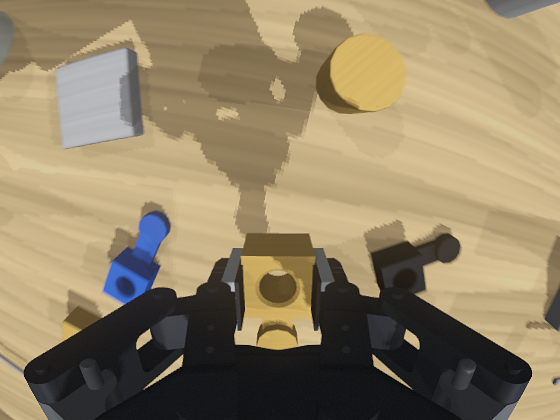

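Run:
```python
import cv2,numpy as np
a=[cv2.resize(cv2.imread(f"pics/{n}.png")[210:330,230:330],None,fx=4,fy=4,interpolation=cv2.INTER_CUBIC) for n in("w5","wrist9")]
cv2.imwrite("pics/cmp.png",np.hstack(a))
```

```text
(no output)
```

View pics/cmp.png

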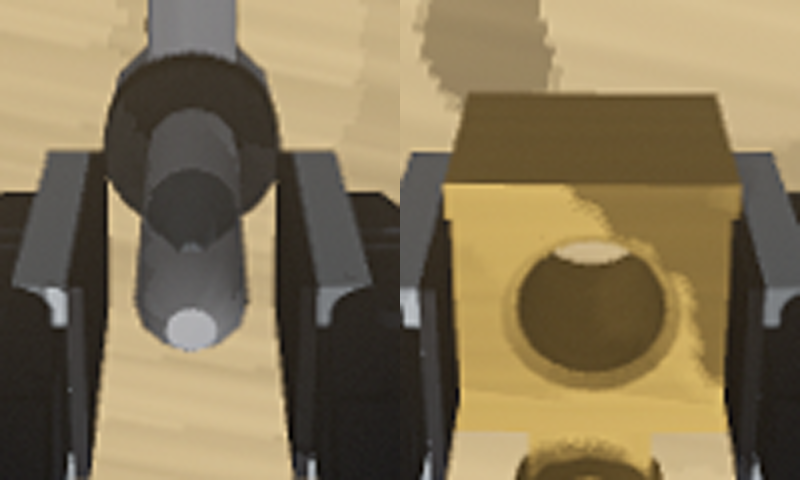

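Run:
```python
from h import *
import pickle
w,d=pickle.load(open("pics/w5.p","rb"))
print("cam",w[1])
rad=np.array([np.cos(-2.922),np.sin(-2.922)])
for h in range(166,182,2):
    t=wray(277.75,292,h,w)[:2];s=wray(278,245,h-48,w)[:2];print(h,t.round(1),s.round(1),((t-s)@rad).round(1))
w,d=pickle.load(open("pics/wrist9.p","rb"))
b=wray(278,288,75.1+23.8,w);print("bore",b, b[:2]-np.array([609.1,-307.0]), (b[:2]-np.array([609.1,-307.0]))@rad)
```

```text
cam [533.16232542 186.6303833  289.17489515]
166 [463.9 171.4] [466.8 171.9] 3.0
168 [465.  171.6] [467.6 172.1] 2.6
170 [466.1 171.9] [468.4 172.3] 2.3
172 [467.3 172.1] [469.1 172.4] 1.9
174 [468.4 172.4] [469.9 172.6] 1.5
176 [469.5 172.6] [470.7 172.8] 1.2
178 [470.6 172.8] [471.5 172.9] 0.8
180 [471.8 173.1] [472.2 173.1] 0.5
bore [ 609.60480596 -306.18126256   98.9       ] [0.50480596 0.81873744] -0.6710309563862055
```

Run:
```python
from h import *
a=cv2.imread("pics/side6.png")[160:200,245:285];cv2.imwrite("pics/s6d.png",cv2.resize(a,None,fx=14,fy=14,interpolation=cv2.INTER_CUBIC))
for z in(115,120,125,130,165,170,175,180):
    print(z,((proj("side",[469,171,z])-[245,160])*14).round(0))
w=None
```

```text
115 [263. 387.]
120 [262. 369.]
125 [262. 352.]
130 [261. 334.]
165 [255. 210.]
170 [255. 192.]
175 [254. 174.]
180 [253. 156.]
```

View pics/s6d.png

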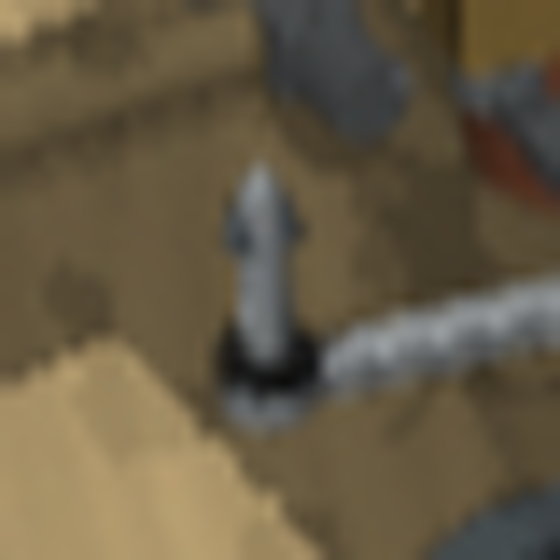

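Request:
{"fn": "step_arm", "kwargs": {"rows": [[0, 20, 40, 0, 0, 0, 20], [-8, 60, 90, 0, 0, 0, 20], [-22, 110, 130, 0, 0, 0, 20], [-38, 165, 155, 0, 0, 0, 20], [-54, 220, 155, 0, 0, 0, 20], [-70, 275, 155, 0, 0, 0, 20], [-86, 330, 155, 0, 0, 0, 20], [-102, 385, 155, 0, 0, 0, 20]]}}

```text
clock: 13.85
eef_pos: [508.4, 78.4, 234.9]
tcp_rot: [0.665, 1.566, -0.687]
contact_force: [1.1, -0.0, -2.0]
opening: 0.332
```

```bash
python3 see.py 10 wrist
```

```text
[508.4  78.4 234.9] -1.3522 [ 1.1  -0.03 -2.03] 28.2
```

View pics/wrist10.png

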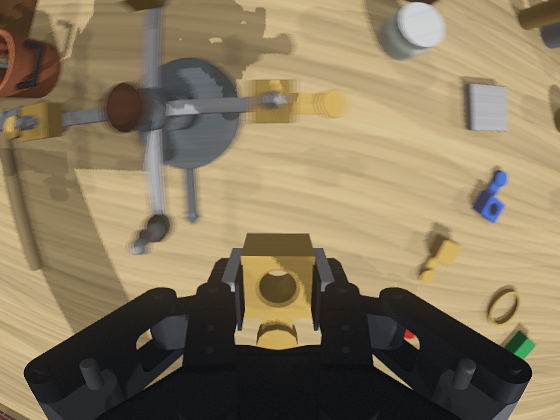

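Request:
{"fn": "step_arm", "kwargs": {"rows": [[0, 0, 0, 0, 0, 0, 20], [0, 0, 0, 0, 0, 0, 20], [0, 0, 0, 0, 0, 0, 20], [0, 0, 0, 0, 0, 0, 20], [0, 0, 0, 0, 0, 0, 20], [0, 0, 0, 0, 0, 0, 20], [0, 0, 0, 0, 0, 0, 20], [0, 0, 0, 0, 0, 0, 20]]}}

```text
clock: 14.9
eef_pos: [506.3, 83.7, 234.7]
tcp_rot: [1.855, 1.569, 0.503]
contact_force: [-0.1, -0.2, -2.4]
opening: 0.335
```

```bash
python3 see.py 11 wrist
python3 - <<'E'
import cv2
a=cv2.imread("pics/wrist11.png")[40:260,80:340];cv2.imwrite("pics/w11c.png",cv2.resize(a,None,fx=2.7,fy=2.7,interpolation=cv2.INTER_CUBIC))
E
```

```text
[506.3  83.7 234.7] -1.3512 [-0.14 -0.22 -2.36] 28.4
```

View pics/w11c.png

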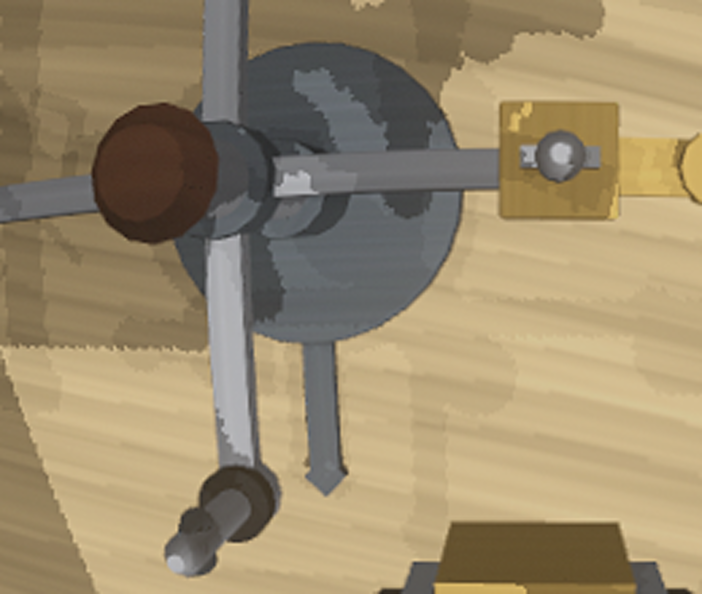

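Run:
```python
from h import *
import pickle
w,d=pickle.load(open("pics/wrist11.p","rb"))
f=lambda u,v,z:wray(80+u/2.7,40+v/2.7,z,w)[:2]
ang=lambda a,b:np.arctan2(*(b-a)[::-1])
# pointer edges z=8
a,b=f(303,345,8),f(306,465,8);c,e=f(335,345,8),f(342,463,8);tip=f(326,494,8)
print("ptr",ang(a,b),ang(c,e),np.linalg.norm((a+b-c-e)/2), "tip",tip)
# disc
pts=np.array([f(u,v,16) for u,v in((320,42),(370,52),(420,85),(450,130),(461,190),(450,245),(420,290),(375,325),(320,342),(270,335),(225,305),(190,260),(176,225))])
B=np.c_[2*pts,np.ones(len(pts))];x=np.linalg.lstsq(B,(pts**2).sum(1),rcond=None)[0];C=x[:2];print("disc",C,np.sqrt(x[2]+C@C))
print("C->tip",ang(C,tip),np.hypot(*(tip-C)),"C->ptrmid",ang(C,(b+e)/2))
for z in(120,124):
  s=f(240,500,z+4);print("seat",s,ang(C,s),np.hypot(*(s-C)))
g=(f(208,300,120)+f(243,300,120))/2;h=(f(222,450,120)+f(258,450,120))/2;print("arm",ang(g,h))
for z in(172,175,178):print("tip",f(177,563,z))
```

```text
ptr -2.955711214643608 -2.9120519663134536 15.521240439488365 tip [436.56419039 164.57044583]
disc [567.01597895 192.21048946] 62.595042959356235
C->tip -2.932801144738489 133.3478201953433 C->ptrmid -2.9343640576292844
seat [470.37174479 171.22238635] -2.927744534770628 98.89695884080321
seat [471.95748092 170.07931981] -2.9128510950656303 97.6007516266061
arm -2.8903356992421876
tip [467.53781808 173.33108935]
tip [469.04740553 172.2419488 ]
tip [470.55699298 171.15280825]
```

Request:
{"fn": "step_arm", "kwargs": {"rows": [[-13, 30, 0, 0, 0, 0, 20], [-26, 60, 0, 0, 0, 0, 20], [-37.8, 88, 0, 0, 0, 0, 20], [-37.8, 88, -15, 0, 0, 0, 20], [-37.8, 88, -30, 0, 0, 0, 20], [-37.8, 88, -40, 0, 0, 0, 20], [-37.8, 88, -40, 0, 0, 0, 20], [-37.8, 88, -40, 0, 0, 0, 20]]}}

```text
clock: 15.95
eef_pos: [468.8, 171.5, 194.8]
tcp_rot: [1.845, 1.569, 0.494]
contact_force: [0.2, 0.1, -2.7]
opening: 0.337
```

```bash
python3 see.py 12 wrist side
python3 - <<'E'
import cv2
a=cv2.imread("pics/side12.png")[120:220,220:340];cv2.imwrite("pics/s12c.png",cv2.resize(a,None,fx=5,fy=5,interpolation=cv2.INTER_CUBIC))
E
```

```text
[468.8 171.5 194.8] -1.3518 [ 0.19  0.06 -2.69] 28.6
```

View pics/wrist12.png

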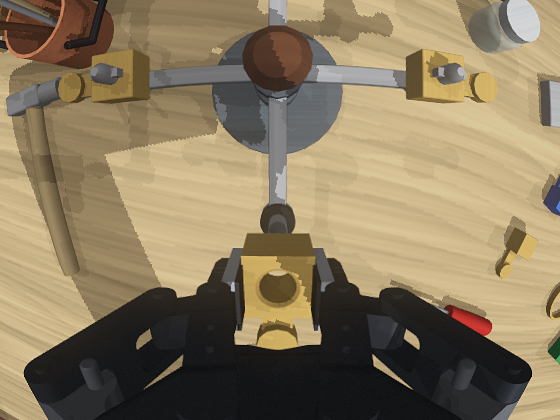

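View pics/s12c.png

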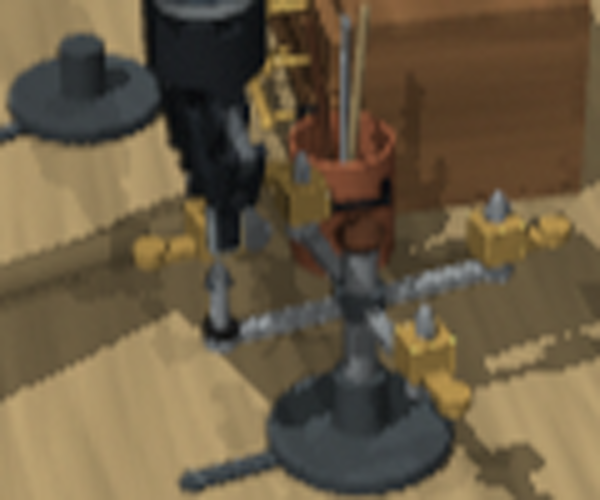

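Request:
{"fn": "step_arm", "kwargs": {"rows": [[-0.3, 0, -6, 0, 0, 0, 20], [-0.3, 0, -12, 0, 0, 0, 20], [-0.3, 0, -14, 0, 0, 0, 20], [-0.3, 0, -16, 0, 0, 0, 20], [-0.3, 0, -18, 0, 0, 0, 20], [-0.3, 0, -20, 0, 0, 0, 20], [-0.3, 0, -22, 0, 0, 0, 20], [-0.3, 0, -22, 0, 0, 0, 20]]}}

```text
clock: 17.05
eef_pos: [468.7, 171.7, 173.0]
tcp_rot: [1.786, 1.568, 0.435]
contact_force: [0.4, 0.7, -1.9]
opening: 0.333
```

```bash
python3 see.py 13 wrist
python3 - <<'E'
import cv2
a=cv2.imread("pics/wrist13.png")[180:360,200:360];cv2.imwrite("pics/w13c.png",cv2.resize(a,None,fx=3.3,fy=3.3,interpolation=cv2.INTER_CUBIC))
E
```

```text
[468.7 171.7 173. ] -1.3516 [ 0.39  0.75 -1.9 ] 28.3
```

View pics/w13c.png

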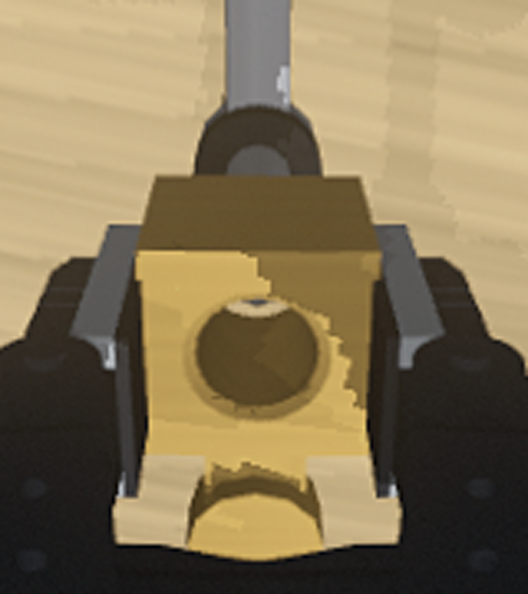

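Request:
{"fn": "step_arm", "kwargs": {"rows": [[0, 0, -1.5, 0, 0, 0, 20], [0, 0, -3, 0, 0, 0, 20], [0, 0, -4.5, 0, 0, 0, 20], [0, 0, -6, 0, 0, 0, 20], [0, 0, -7, 0, 0, 0, 20], [0, 0, -8, 0, 0, 0, 20], [0, 0, -9, 0, 0, 0, 20], [0, 0, -9, 0, 0, 0, 20]]}}

```text
clock: 18.1
eef_pos: [468.8, 171.7, 164.2]
tcp_rot: [1.781, 1.568, 0.43]
contact_force: [1.7, -0.3, 3.7]
opening: 0.334
```

```bash
python3 see.py 14 wrist
python3 - <<'E'
import cv2
a=cv2.imread("pics/wrist14.png")[180:360,200:360];cv2.imwrite("pics/w14c.png",cv2.resize(a,None,fx=3.3,fy=3.3,interpolation=cv2.INTER_CUBIC))
E
```

```text
[468.8 171.7 164.2] -1.3515 [ 1.66 -0.32  3.67] 28.4
```

View pics/w14c.png

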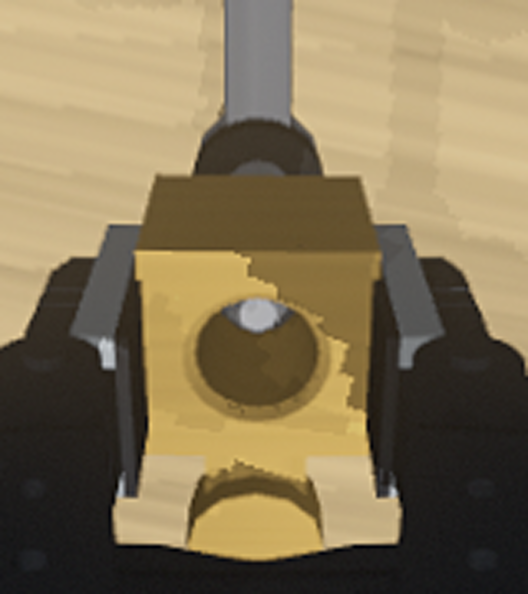

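Request:
{"fn": "step_arm", "kwargs": {"rows": [[0.2, 0, -1, 0, 0, 0, 20], [0.3, 0, -2, 0, 0, 0, 20], [0.3, 0, -3, 0, 0, 0, 20], [0.3, 0, -4, 0, 0, 0, 20], [0.3, 0, -5, 0, 0, 0, 20], [0.3, 0, -6, 0, 0, 0, 20], [0.3, 0, -7, 0, 0, 0, 20], [0.3, 0, -7, 0, 0, 0, 20]]}}

```text
clock: 19.15
eef_pos: [468.9, 171.7, 157.0]
tcp_rot: [1.816, 1.569, 0.465]
contact_force: [1.9, -0.0, 0.5]
opening: 0.335
```

```bash
python3 see.py 15 wrist
python3 - <<'E'
import cv2
a=cv2.imread("pics/wrist15.png")[180:360,200:360];cv2.imwrite("pics/w15c.png",cv2.resize(a,None,fx=3.3,fy=3.3,interpolation=cv2.INTER_CUBIC))
E
```

```text
[468.9 171.7 157. ] -1.3516 [ 1.87 -0.02  0.54] 28.5
```

View pics/w15c.png

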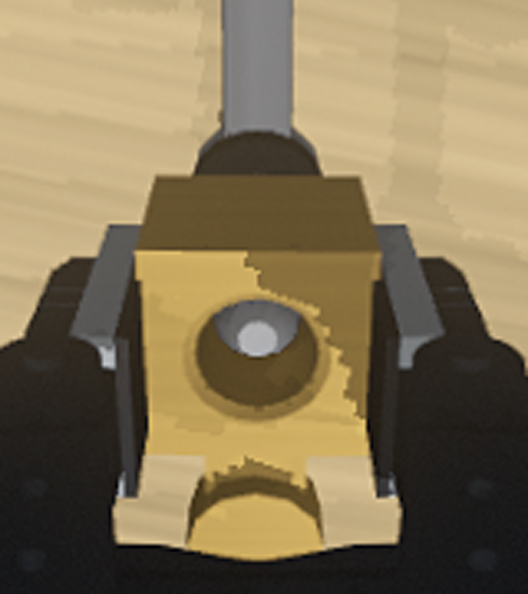

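Request:
{"fn": "step_arm", "kwargs": {"rows": [[0.2, 0, -2.5, 0, 0, 0, 20], [0.3, 0, -5, 0, 0, 0, 20], [0.3, 0, -7.5, 0, 0, 0, 20], [0.3, 0, -10, 0, 0, 0, 20], [0.3, 0, -12, 0, 0, 0, 20], [0.3, 0, -14, 0, 0, 0, 20], [0.3, 0, -16, 0, 0, 0, 20], [0.3, 0, -16, 0, 0, 0, 20]]}}

```text
clock: 20.2
eef_pos: [468.8, 171.6, 140.5]
tcp_rot: [1.934, 1.569, 0.583]
contact_force: [0.5, 0.9, -0.7]
opening: 0.336
```

```bash
python3 see.py 16 wrist
python3 - <<'E'
import cv2
a=cv2.imread("pics/wrist16.png")[180:360,200:360];cv2.imwrite("pics/w16c.png",cv2.resize(a,None,fx=3.3,fy=3.3,interpolation=cv2.INTER_CUBIC))
E
```

```text
[468.8 171.6 140.5] -1.3516 [ 0.54  0.9  -0.65] 28.5
```

View pics/w16c.png

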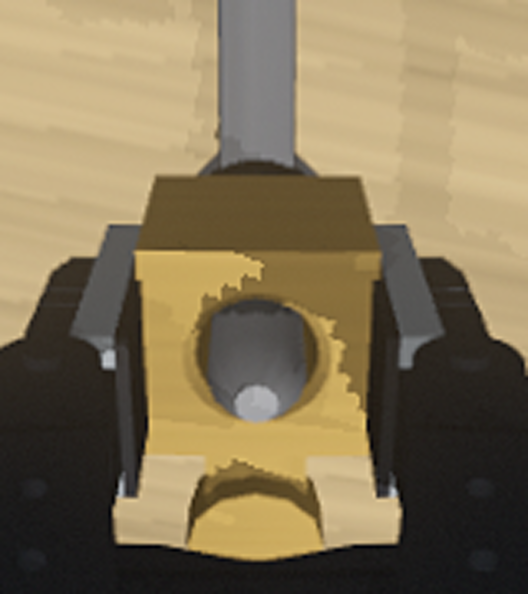

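Request:
{"fn": "step_arm", "kwargs": {"rows": [[0, 0, -1, 0, 0, 0, 20], [0, 0, -2, 0, 0, 0, 20], [0, 0, -3, 0, 0, 0, 20], [0, 0, -4, 0, 0, 0, 20], [0, 0, -5, 0, 0, 0, 20], [0, 0, -6, 0, 0, 0, 20], [0, 0, -7, 0, 0, 0, 20], [0, 0, -7, 0, 0, 0, 20]]}}

```text
clock: 21.25
eef_pos: [468.2, 171.4, 133.3]
tcp_rot: [2.918, 1.57, 1.566]
contact_force: [-1.6, -0.7, -1.2]
opening: 0.332
```

```bash
python3 see.py 17 wrist
python3 - <<'E'
import cv2
a=cv2.imread("pics/wrist17.png")[180:360,200:360];cv2.imwrite("pics/w17c.png",cv2.resize(a,None,fx=3.3,fy=3.3,interpolation=cv2.INTER_CUBIC))
E
```

```text
[468.2 171.4 133.3] -1.3515 [-1.6  -0.72 -1.18] 28.2
```

View pics/w17c.png

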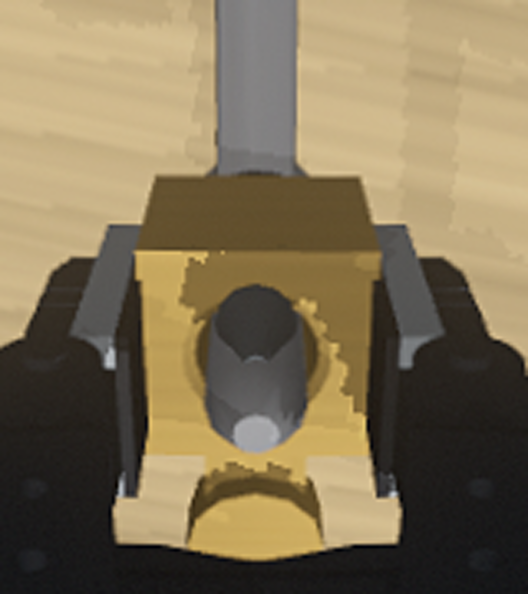

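Request:
{"fn": "step_arm", "kwargs": {"rows": [[0.3, 0, -0.4, 0, 0, 0, 20], [0.4, 0, -0.8, 0, 0, 0, 20], [0.4, 0, -1.2, 0, 0, 0, 20], [0.4, 0, -1.6, 0, 0, 0, 20], [0.4, 0, -2, 0, 0, 0, 20], [0.4, 0, -2.4, 0, 0, 0, 20], [0.4, 0, -2.8, 0, 0, 0, 20], [0.4, 0, -2.8, 0, 0, 0, 20]]}}

```text
clock: 22.3
eef_pos: [468.7, 171.5, 131.3]
tcp_rot: [2.509, 1.57, 1.158]
contact_force: [-5.9, -1.8, 14.1]
opening: 0.338
```

```bash
python3 see.py 18 wrist
python3 - <<'E'
import cv2
a=cv2.imread("pics/wrist18.png")[180:360,200:360];cv2.imwrite("pics/w18c.png",cv2.resize(a,None,fx=3.3,fy=3.3,interpolation=cv2.INTER_CUBIC))
E
```

```text
[468.7 171.5 131.3] -1.3516 [-5.87 -1.78 14.13] 28.7
```

View pics/w18c.png

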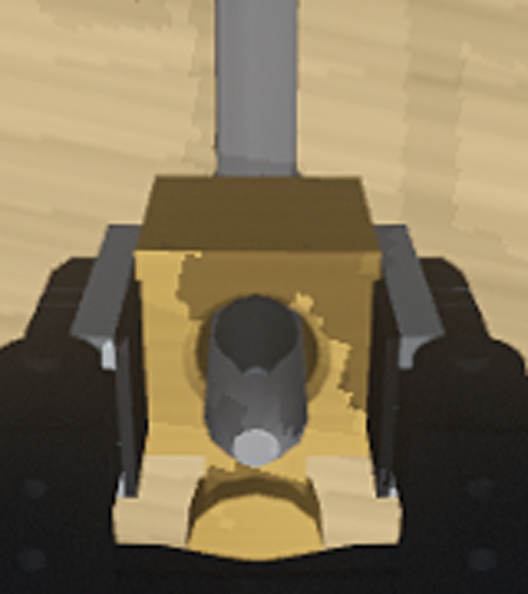

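Request:
{"fn": "step_arm", "kwargs": {"rows": [[-0.3, 0, 0.4, 0, 0, 0, 20], [-0.5, 0, 0.8, 0, 0, 0, 20], [-0.5, 0, 0.8, 0, 0, 0, 20], [-0.5, 0, 0.8, 0, 0, 0, 20], [-0.5, 0, 0.8, 0, 0, 0, 20], [-0.5, 0, 0.8, 0, 0, 0, 20], [-0.5, 0, 0.8, 0, 0, 0, 20], [-0.5, 0, 0.8, 0, 0, 0, 20]]}}

```text
clock: 23.35
eef_pos: [468.5, 171.5, 132.2]
tcp_rot: [1.965, 1.57, 0.613]
contact_force: [1.4, -2.2, 2.9]
opening: 0.332
```

```bash
python3 see.py 19 wrist side top
python3 - <<'E'
import cv2
a=cv2.imread("pics/wrist19.png")[220:330,230:330];cv2.imwrite("pics/w19c.png",cv2.resize(a,None,fx=5,fy=5,interpolation=cv2.INTER_CUBIC))
a=cv2.imread("pics/side19.png")[130:220,230:330];cv2.imwrite("pics/s19c.png",cv2.resize(a,None,fx=6,fy=6,interpolation=cv2.INTER_CUBIC))
E
```

```text
[468.5 171.5 132.2] -1.3515 [ 1.43 -2.17  2.86] 28.2
```

View pics/w19c.png

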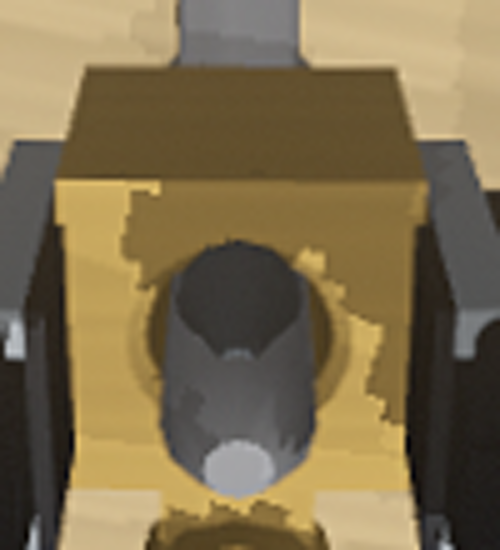

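View pics/s19c.png

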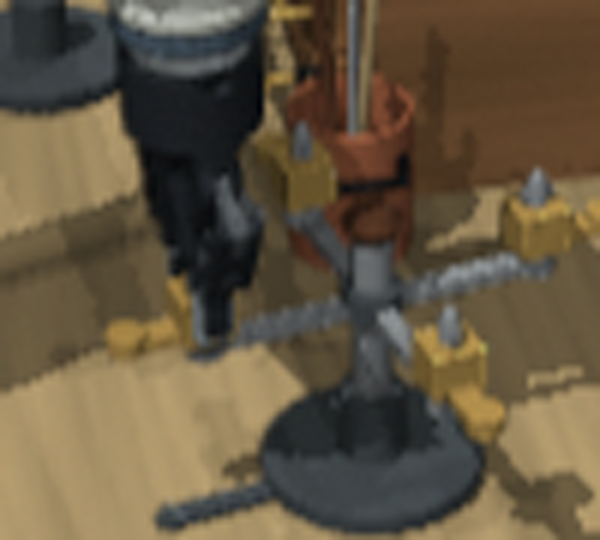

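Request:
{"fn": "step_arm", "kwargs": {"force": 20, "rows": [[0, 0, 0, 0, 0, 0, 32], [0, 0, 0, 0, 0, 0, 38], [0, 0, 0, 0, 0, 0, 44], [0, 0, 0, 0, 0, 0, 48], [0, 0, 0, 0, 0, 0, 48], [0, 0, 0, 0, 0, 0, 48], [0, 0, 0, 0, 0, 0, 48], [0, 0, 0, 0, 0, 0, 48]]}}

```text
clock: 24.5
eef_pos: [468.6, 171.5, 132.2]
tcp_rot: [1.938, 1.57, 0.586]
contact_force: [0.0, -0.4, -0.1]
opening: 0.563
```

```bash
python3 see.py 20 wrist
python3 - <<'E'
import cv2
a=cv2.imread("pics/wrist20.png")[220:330,220:340];cv2.imwrite("pics/w20c.png",cv2.resize(a,None,fx=5,fy=5,interpolation=cv2.INTER_CUBIC))
E
```

```text
[468.6 171.5 132.2] -1.3515 [ 0.03 -0.43 -0.09] 47.8
```

View pics/w20c.png

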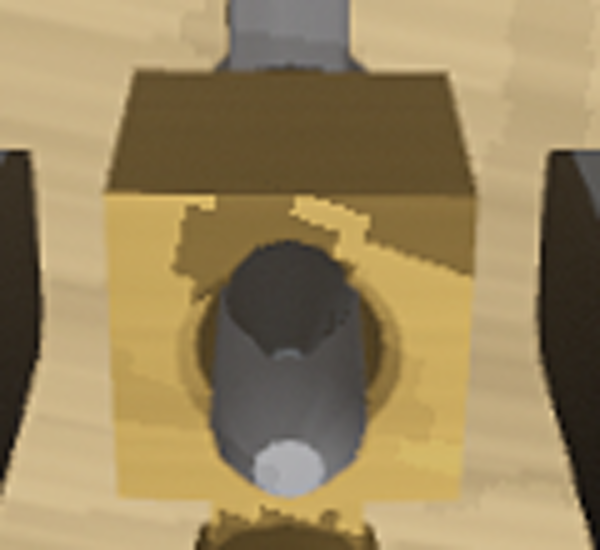

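Request:
{"fn": "step_arm", "kwargs": {"rows": [[0, 0, 15, 0, 0, 0, 48], [0, 0, 40, 0, 0, 0, 48], [0, 0, 70, 0, 0, 0, 48], [-20, -5, 90, 0, 0, 0, 48], [-60, -14, 90, 0, 0, 0, 48], [-110, -25, 90, 0, 0, 0, 48], [-140, -31, 90, 0, 0, 0, 48], [-140, -31, 90, 0, 0, 0, 48]]}}

```text
clock: 25.55
eef_pos: [327.1, 140.1, 223.1]
tcp_rot: [1.885, 1.569, 0.534]
contact_force: [0.3, 0.9, -0.2]
opening: 0.568
```

```bash
python3 see.py 21 wrist side top
python3 - <<'E'
import cv2
a=cv2.imread("pics/side21.png")[130:220,230:330];cv2.imwrite("pics/s21c.png",cv2.resize(a,None,fx=6,fy=6,interpolation=cv2.INTER_CUBIC))
E
```

```text
[327.1 140.1 223.1] -1.351 [ 0.27  0.95 -0.19] 48.3
```

View pics/wrist21.png

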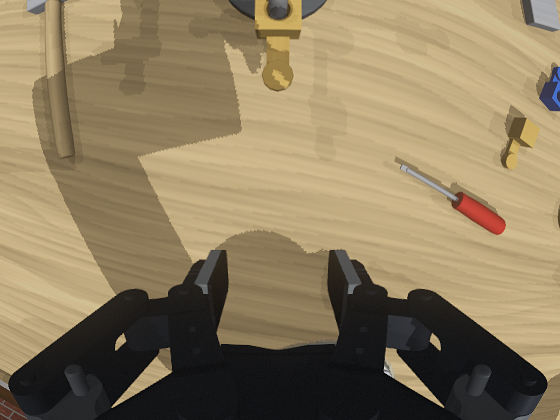

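View pics/s21c.png

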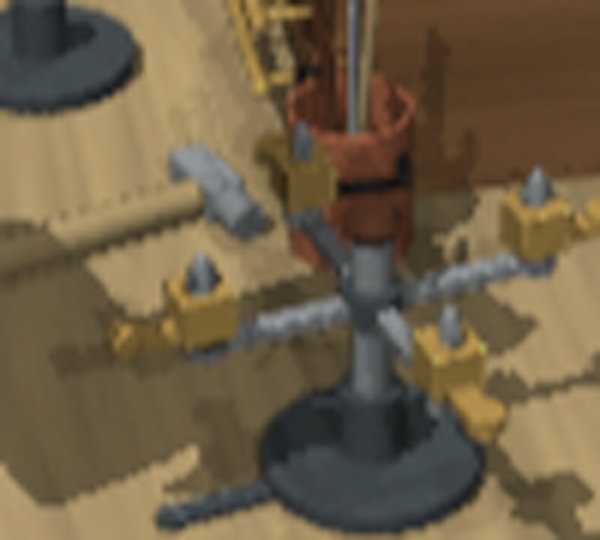

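Request:
{"fn": "step_arm", "kwargs": {"rows": [[15, 3, 20, 0, 0, 0, 48], [30, 6, 20, 0, 0, 0, 48], [45, 9, 10, 0, 0, 0, 48], [45, 9, 0, 0, 0, 0, 48], [45, 9, 0, 0, 0, 0, 48], [45, 9, 0, 0, 0, 0, 48], [45, 9, 0, 0, 0, 0, 48], [45, 9, 0, 0, 0, 0, 48]]}}

```text
clock: 26.7
eef_pos: [374.8, 150.0, 223.5]
tcp_rot: [1.796, 1.567, 0.445]
contact_force: [-0.1, -0.2, -0.9]
opening: 0.563
```

```bash
python3 see.py 22 wrist side
python3 - <<'E'
import cv2,numpy as np
a=cv2.resize(cv2.imread("pics/wrist22.png")[0:150,200:350],None,fx=4,fy=4,interpolation=cv2.INTER_CUBIC)
cv2.imwrite("pics/w22c.png",a)
p=cv2.imread("pics/side22.png")
a=np.hstack([cv2.resize(p[y:y+25,x:x+25],None,fx=15,fy=15,interpolation=cv2.INTER_CUBIC) for x,y in((250,165),(305,150))]);cv2.imwrite("pics/s22c.png",a)
E
```

```text
[374.8 150.  223.5] -1.3514 [-0.06 -0.15 -0.86] 47.8
```

View pics/w22c.png

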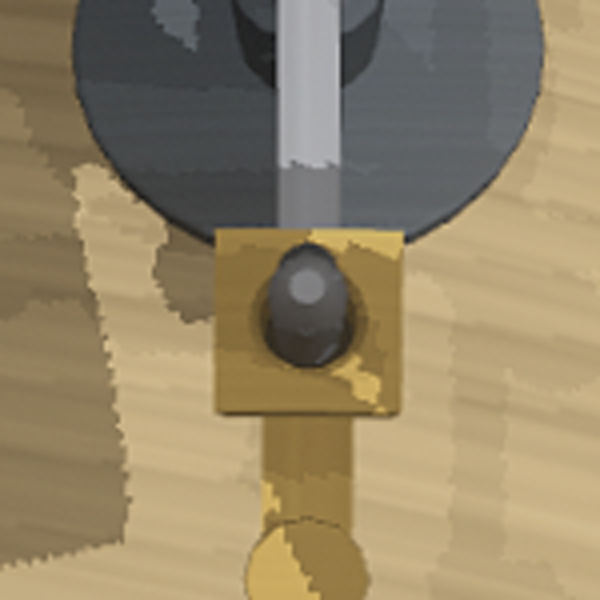

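View pics/s22c.png

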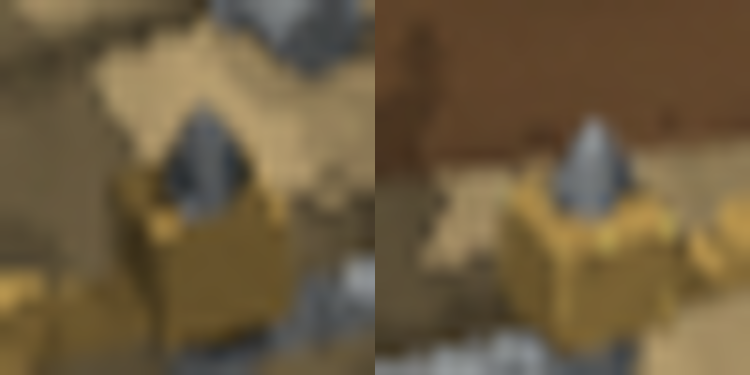

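Request:
{"fn": "step_arm", "kwargs": {"rows": [[-5, -40, 30, 0, 0, 0, 48], [-5, -90, 50, 0, 0, 0, 48], [-5, -145, 50, 0, 0, 0, 48], [-5, -200, 50, 0, 0, 0, 48], [-5, -250, 50, 0, 0, 0, 48], [-5, -300, 50, 0, 0, 0, 48], [-5, -340, 50, 0, 0, 0, 48], [-5, -340, 50, 0, 0, 0, 48]]}}

```text
clock: 27.8
eef_pos: [369.7, -192.2, 273.5]
tcp_rot: [1.65, 1.567, 0.295]
contact_force: [0.1, -0.1, -0.8]
opening: 0.564
```

```bash
python3 see.py 23 top side wrist
python3 - <<'E'
import cv2,numpy as np
a=cv2.imread("pics/top23.png")[150:260,190:310];cv2.imwrite("pics/t23c.png",cv2.resize(a,None,fx=5,fy=5,interpolation=cv2.INTER_CUBIC))
a=cv2.imread("pics/side23.png")[130:220,230:330];cv2.imwrite("pics/s23c.png",cv2.resize(a,None,fx=6,fy=6,interpolation=cv2.INTER_CUBIC))
E
```

```text
[ 369.7 -192.2  273.5] -1.3549 [ 0.13 -0.14 -0.8 ] 47.9
```

View pics/t23c.png

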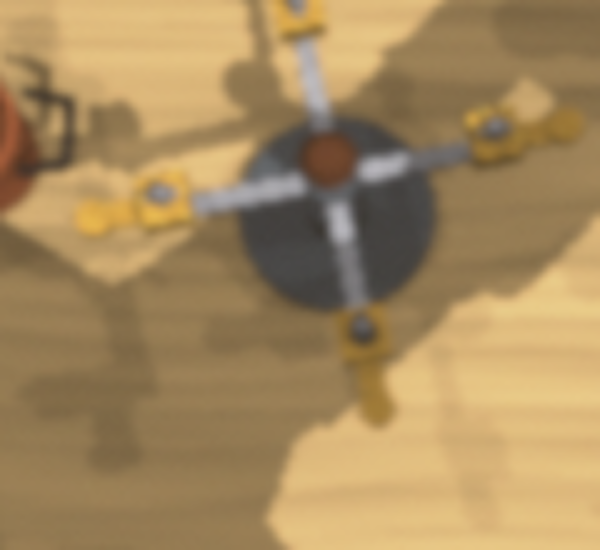

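View pics/s23c.png

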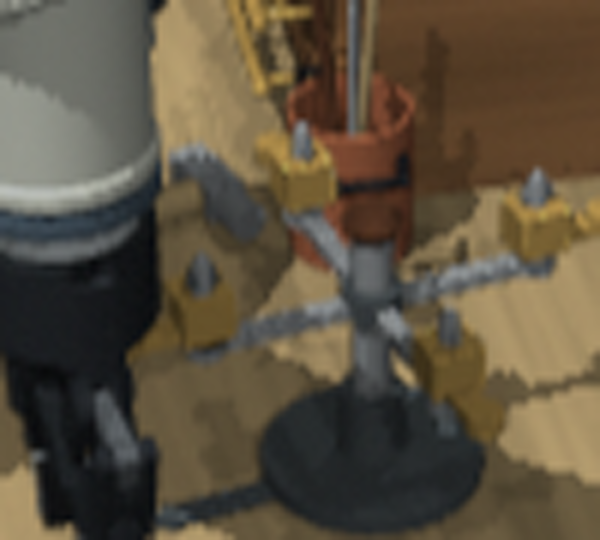

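View pics/side23.png

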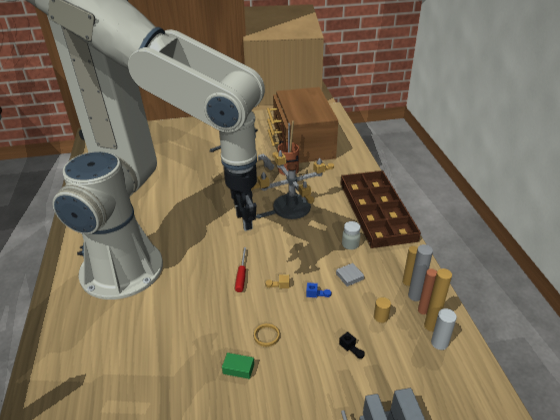

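```bash
python3 - <<'E'
from h import *
t=lambda u,v,z:ray("top",190+u/5,150+v/5,z)[:2]
ang=lambda v:np.arctan2(v[1],v[0])
L,Rr=t(160,190,177),t(494,125,177);print("tree",ang(Rr-L)-np.pi/2,(L+Rr)/2)
b,d=t(361,327,177),t(377,410,140);print("peg",b,"tail disc",d,ang(d-b),np.hypot(*(d-b)))
E
python3 -c "
from rig import order
print(order.sign_off())"
```

```text
tree -2.9244256971086995 [566.19800141 192.27188332]
peg [467.06771697 170.50219187] tail disc [423.36882966 160.9269377 ] -2.925882882568131 44.735648475096475
the job is handed in; nothing more can be done
None
```

The bored brass bracket is hung on the empty branch, and I handed the job in at about 28 s of the 72 s allowed.

**What I did:** I turned the tree about 2.6 rad clockwise, guiding the empty peg between the open fingers until it stood over the pointer. I then gripped the bored bracket by its boss, lowered it over the peg, eased it past the catches and let go. The arm then backed away. The blank, the black and blue look-alikes and the other bench items were not handled, and I saw none of them moved.

**Last checks:**
- **Branch over the pointer:** from the last top picture the tree points at −2.924 rad and the tail at −2.926 rad. The pointer measured between −2.919 and −2.933 rad, so they agree to within about half a degree.
- **Fully home:** the catches gave about 6 N, then about 2–3 N. The seat yielded at about 3.6 N/mm, then turned solid. The largest press I read was about 16.5 N; force was read only at the end of each one-second move.
- **Rack not forced:** sideways forces on the tool read at most about 4 N while turning the tree and about 6 N while pressing the bracket on.
- **Catches:** the wrist picture shows the inward catch over the rim of the boss. The side picture shows a wedge on each side of the peg above the boss.

**Less certain:**
- The wrist view suggests the bracket sits about 2 mm outward on the peg, within the play of the bore. I did not re-centre it.
- For the same reason, the outward catch is less clearly seen than the inward one.

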